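# Set a control panel on the wiring stand and clamp it

### The job

Slide the clamp of the sloping wiring stand up out of the way, then set the small control panel on the board, centred and square, with its terminal row at the bottom and its lower edge down on the ledge, and keep hold of it until it sits there. Then slide the clamp down until its jaw is snug against the panel's upper edge, and let go. Leave the tools and the duct cover on the bench where they are.

Things in the scene. Friction and masses are not known exactly. Their poses are not given: they have to be found in the camera images.
- board: Sloping grey steel board of the wiring stand, 272 mm up the slope, 220 mm wide, fixed at 30 degrees to the bench on a dark steel frame; an 18 mm slot up its middle guides the clamp. Origin: on its face, mid-width, where the face meets the ledge, 45 mm above the bench. Axes: x up the slope, y level, across to the left of someone facing it, z out of the face.
- ledge (a point): Mid-width of the board's ledge, same point and axes as the board's origin. The ledge is a steel strip along the whole lower end (6 mm thick, below this point) that stands 13 mm proud of the face. The face is smooth (friction about 0.3): a panel slides down it unless it is held or rests on the ledge.
- clamp_grip (a point): Centre of the clamp's black round grip, a fixed upright cylinder 26 mm in diameter and 34 mm long (it does not turn), standing along the board's z on a 14 mm thick stem above a steel carriage 56 x 28 mm, 14 mm high. This point is 44 mm out from the board's face and 14 mm up the slope from the jaw face, on the board's centre line. Axes as the board's.
- clamp_jaw (a point): Middle of the clamp's jaw face, at the board's face: the lower end face of the carriage, 56 mm wide, which is to bear on the panel's upper edge. A lip at the jaw overhangs 12 mm down the slope from it, leaving 5.5 mm under it (wider at its mouth) for the 3 mm plate. Axes as the board's.
- clamp (a joint): Travel of the clamp up the slope in m: 0 at its lowest (jaw face 100 mm up the slope from the ledge), 0.14 at its top stop. With the panel on the ledge the jaw meets the panel at 0.090. It starts lower than that. It slides with about 5 N of drag, stays where it is left and needs no locking.
- contactor (a point): The contactor in the middle of the panel, where the panel is best gripped: a point on the panel's centre, 60 mm above its plate's underside. Its grey upper block is 45 mm wide (y), 48 mm long (x), from 50 to 77 mm above the underside; the black base below is 45 x 72 mm. 40 mm either side of it (y) nothing is higher than 32 mm. Axes: x to the panel's upper edge, y to its left, z out of its face.
- panel_foot (a point): Middle of the panel's lower edge, on the plate's underside, 95 mm from the panel's centre; axes as the contactor's. A row of pale terminals, up to 48 mm high, runs across the panel from 9 to 49 mm above this edge. The panel starts lying flat on the bench, face up.
- panel_head (a point): Middle of the panel's upper edge, on the plate's underside, 95 mm from the panel's centre; axes as the contactor's. The panel is an aluminium plate 190 mm (x) by 170 mm (y), 3 mm thick, 0.55 to 0.95 kg in all, with a slotted grey duct 18 mm wide and 32 mm high along each side; no parts stand within 20 mm of this edge.
- screwdriver: Screwdriver with a black handle, 200 mm long, lying on the bench beyond the work; not to be disturbed. Origin under its middle.
- duct_cover: Grey plastic duct cover strip, 260 x 30 x 10 mm, lying on the bench to the left of the panel; not to be disturbed. Origin under its middle.
- cutters: Side cutters with red handles, about 140 mm long and 14 mm high, lying on the bench beyond the work; not to be disturbed. Origin under its pivot.

How it is judged:
By the outcome, as a careful person would: the job done as asked, in the order asked, and still so for the second after the job is handed in, with the robot touching nothing.
It also fails if it takes over 72 s, if anything falls off the work surface, if the arm or the gripper's body presses on something with over 40 N, if the wrist force passes 120 N, or if a joint passes its speed limit or range.

### The arm

A 6-joint arm with a two-finger parallel gripper is mounted at the origin on the work surface. World frame = base frame: x ahead of the robot, y to its left, z up, the work surface at z = 0. Lengths are in m, angles in rad, forces in N, time in s.
With the tool pointing down it reaches from about 0.325 to 0.775 m from the base axis. Payload 9.3 kg.
Tool frame: the origin (TCP) lies midway between the tips of the shut fingers; the grasp point (between the pads) lies 19 mm behind it; z points along the fingers, y is the direction in which the jaws open and shut (so a half turn about z gives the same grasp; the last joint's range is limited). The gripper opens to 85 mm and grips with 20 to 120 N. Pads are 22 mm wide; open, the fingers measure 114 mm over their backs; the gripper's body (76 mm by 85 mm) begins 54 mm behind the grasp point. The pads swing forward as they close: fully open they stand 13 mm farther back than shut.
Start: joints at [0.968, 0.259, 0.021, 1.334, 0, 1.418], TCP at [0.239, 0.495, 0.231] pointing down, gripper open.
Joint ranges: [-3.04, 3.04], [-0.91, 1.82], [-1.04, 1.36], [-1.92, 1.95], [-1.52, 1.45], [-3.14, 3.14]. Speed limits (rad/s): [2.22, 2.22, 2.79, 3.14, 3.14, 3.14].

### API

Orientations are given as a unit quaternion [w, x, y, z].
In Python, from cell import * gives the robot as it stands.
- The arm moves only by the tool drive_tool, never from a script. Its argument "moves" is a list that holds one entry, the list of rows, each a list of 7 numbers: the shift along the tool's x, y, z in cm, then the turn, a rotation vector about the tool's x, y, z in rad, then the closure, from 0 (fully open) to 1 (shut). A call has 1 to 20 rows; each row is the pose to reach, as a shift and turn from the pose commanded when the call began, along the tool's axes at that moment; what a row does not reach only later rows make up. A row lasts 1/12 s, in which the tool goes at most 41.7 mm and 7.16 degrees, less where a joint would pass 70% of its speed; a pose out of reach is approached as far as the arm can. A call with a gripper value outside its range is refused whole. The fingers move at their own pace and stop on an object; "newtons" is the grip in N (left out, the last holds). Time passes only in rows, so rows that repeat a pose let the fingers close. It gives the time, the measured TCP pose, the force and the opening at its end, in the units of the state.
- state(): the state, without advancing time (a new reading comes with each control period).
- read_camera(name): name is "scene" or "top" or "wrist"; returns (picture, depth): 480x640x3 uint8, red, green, blue; 480x640 float32, m along the optical axis (not along the pixel's ray), 0 where there is no reading.
- camera_model(name): a dict with "mtx" (3x3 intrinsics, pixels), "k1" (the pictures are not rectified: a ray, as slopes to the right and down, at radius r is drawn at 1 + k1 r^2 times it, then the intrinsics apply), "view" (4x4, takes a point from world to camera coordinates). Camera axes: x right, y up, looking along -z (the intrinsics and any distortion apply to the point x, -y, -z); pixel columns grow to the right and rows downward; lengths in m; the calibration is good to about 2 mm. A picture is of the moment at which its call begins: read the wrist's pose just before it. camera_model takes no time and is no camera call; for the wrist camera it gives the pose at the moment of the call.
- close_job(): hands the job in, once; it reports no verdict.
The state is a dict: "time": time; "q": joint angles; "joint_vel": joint speeds; "joint_efforts": joint torques, N m; "position": TCP position; "eef_rot": TCP orientation; "ft_force": force on the tool from outside, world axes, zero at the start; "wrist_torque": the same for the moment, N m; "grip_width": finger opening in m.
Only numpy, scipy, OpenCV 4.12 (cv2) and the standard library are available. Lean on these libraries where they do the work, as an engineer would, in place of code of your own. Each camera call takes 0.05 s, during which the arm holds its last target.

## Working session

There is one attempt and no reset: what is moved stays moved. The work goes in short steps, Python scripts to look and compute and a tool call to move; the robot and the scene stay as the last step left them, time stands still between calls to the robot, and variables do not carry over. Pictures are saved under pics/ and viewed, and the job is handed in when it is done.

Besides the shell and the picture viewer there is one more tool, called after "Request:" by a JSON object that holds its "name" and its "arguments". drive_tool: Moves the arm, as the interface text tells. Its arguments: {"type":"object","properties":{"moves":{"type":"array","items":{"type":"array","items":{"type":"array","items":{"type":"number"}}}},"newtons":{"type":"number"}},"required":["moves"]}

```bash
ls; mkdir -p pics; python3 - <<'E'
from cell import *
import cv2,numpy as np
print(state())
for n in ["scene","top","wrist"]:
    m=camera_model(n); print(n,m)
    p,d=read_camera(n); cv2.imwrite(f"pics/{n}0.png",p[:,:,::-1]); np.save(f"{n}0.npy",d)
E
```

```text
pics
{'time': 0.0, 'q': array([9.68441666e-01, 2.59183728e-01, 2.07886492e-02, 1.33372222e+00,
       2.71776003e-05, 1.41818102e+00]), 'joint_vel': array([-6.41538253e-04, -1.00523648e-03,  1.34793878e-03, -3.39899406e-04,
        1.95097081e-05, -1.07493505e-03]), 'joint_efforts': array([-2.22721137e-03, -5.55647027e+01,  3.44532073e+01,  1.38233230e-02,
       -2.42264996e-04,  1.34808005e-05]), 'position': array([0.23894799, 0.4950756 , 0.23068136]), 'eef_rot': array([-2.56075782e-04,  2.22979281e-01,  9.74822960e-01, -6.08973926e-04]), 'ft_force': array([0.67081789, 0.48308284, 0.27092238]), 'wrist_torque': array([ 0.02000947, -0.02419883, -0.0038438 ]), 'grip_width': 0.08519096567179013}
scene {'mtx': array([[520.25558648,   0.        , 312.72620986],
       [  0.        , 520.25558648, 241.35822149],
       [  0.        ,   0.        ,   1.        ]]), 'k1': -0.1080803693912747, 'view': array([[ 8.32144360e-01,  5.54557583e-01,  1.28505095e-03,
        -5.64852026e-01],
       [-4.10023207e-01,  6.13699014e-01,  6.74725493e-01,
         8.38632572e-02],
       [ 3.73385504e-01
[... 445 characters left out ...]
,  0.15225403, -0.61361188],
       [-0.15221874, -0.00423812,  0.98833774, -0.86035671],
       [ 0.        ,  0.        ,  0.        ,  1.        ]])}
wrist {'mtx': array([[410.28735445,   0.        , 322.90160475],
       [  0.        , 410.28735445, 241.15747929],
       [  0.        ,   0.        ,   1.        ]]), 'k1': -0.055497812420422496, 'view': array([[ 4.34552288e-01,  9.00646168e-01, -8.88053740e-04,
        -5.48347717e-01],
       [-8.58328105e-01,  4.13835172e-01, -3.03336966e-01,
         3.99903167e-02],
       [-2.72831768e-01,  1.32578014e-01,  9.52882940e-01,
        -3.80703829e-01],
       [ 0.00000000e+00,  0.00000000e+00,  0.00000000e+00,
         1.00000000e+00]])}
```

View pics/scene0.png

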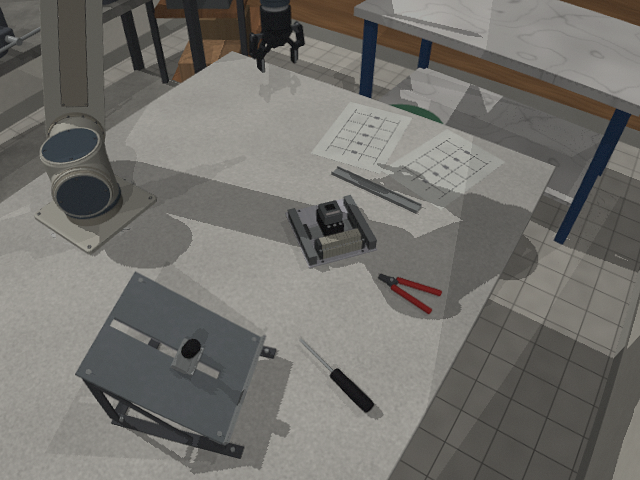

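View pics/top0.png

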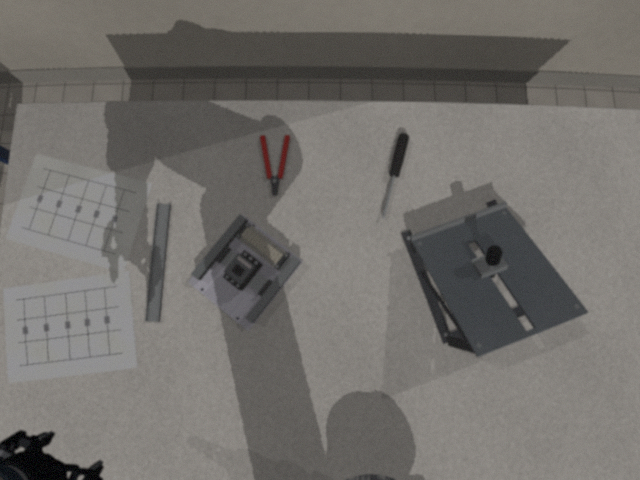

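View pics/wrist0.png

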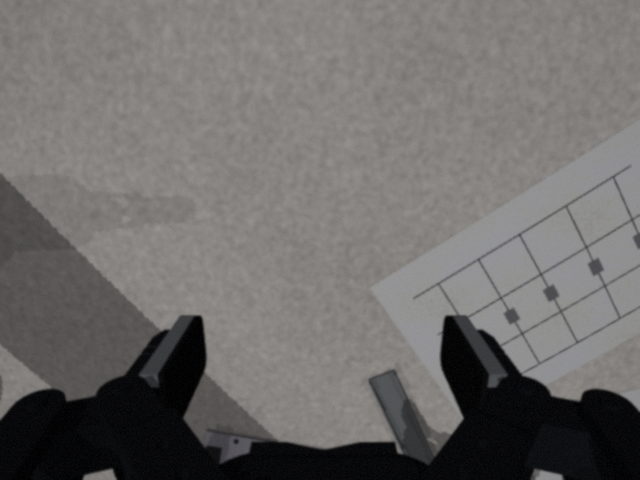

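```bash
cat > h.py <<'E'
from cell import *
import cv2,numpy as np
from scipy.spatial.transform import Rotation as R
def dep(n,u,v,d,m=None):
    m=m or camera_model(n); K=m['mtx']; 
    p=cv2.undistortPoints(np.array(np.stack([u,v],-1),float).reshape(-1,1,2),K,np.array([m['k1'],0,0,0,0.])).reshape(-1,2)
    d=np.ravel(d); c=np.stack([p[:,0]*d,-p[:,1]*d,-d],1)
    V=m['view']; return (c-V[:3,3])@V[:3,:3]
def proj(n,P,m=None):
    m=m or camera_model(n); V=m['view']; P=np.atleast_2d(P)
    c=P@V[:3,:3].T+V[:3,3]; c=c*[1,-1,-1]
    return cv2.projectPoints(c,np.zeros(3),np.zeros(3),m['mtx'],np.array([m['k1'],0,0,0,0.]))[0].reshape(-1,2)
def cloud(n,d,m=None):
    v,u=np.mgrid[0:480,0:640]; P=dep(n,u.ravel(),v.ravel(),d,m); P[d.ravel()==0]=np.nan
    return P.reshape(480,640,3)
E
python3 - <<'E'
from h import *
for n in ["top","scene"]:
    d=np.load(n+"0.npy"); C=cloud(n,d)
    pts={"top":[(450,300),(420,250),(560,310),(480,340),(494,255),(243,268),(210,290),(240,240),(265,290),(200,283),(299,262),(245,322),(240,217),(350,300),(412,235),(587,312),(478,354),(505,210)],"scene":[(140,340),(220,350),(140,280),(190,348),(330,207),(450,300)]}[n]
    for u,v in pts: print(n,u,v,C[v,u].round(4))
    p=cv2.imread(f"pics/{n}0.png")
    x0,y0={"top":(380,170),"scene":(60,250)}[n]
    cv2.imwrite(f"pics/{n}_b.png",cv2.resize(p[y0:y0+210,x0:x0+230],None,fx=2.8,fy=2.8,interpolation=2))
    x0,y0={"top":(170,200),"scene":(270,170)}[n]
    cv2.imwrite(f"pics/{n}_p.png",cv2.resize(p[y0:y0+140,x0:x0+150],None,fx=4,fy=4,interpolation=2))
E
```

```text
top 450 300 [ 0.4868 -0.1379  0.1241]
top 420 250 [ 0.5898 -0.099   0.0582]
top 560 310 [ 0.4683 -0.3248  0.1715]
top 480 340 [ 0.4158 -0.1767  0.1668]
top 494 255 [ 0.568  -0.2103  0.1634]
top 243 268 [0.5475 0.2614 0.0759]
top 210 290 [0.5052 0.3442 0.0017]
top 240 240 [0.6107 0.2771 0.0331]
top 265 290 [0.5065 0.2236 0.0106]
top 200 283 [0.52   0.3668 0.0017]
top 299 262 [0.5661 0.1513 0.0232]
top 245 322 [0.438  0.2658 0.0023]
top 240 217 [0.6603 0.2787 0.0342]
top 350 300 [0.4872 0.0415 0.005 ]
top 412 235 [ 0.6219 -0.0844  0.0526]
top 587 312 [ 0.4645 -0.3709  0.1797]
top 478 354 [ 0.3931 -0.1667  0.1819]
top 505 210 [ 0.6787 -0.2873  0.0488]
scene 140 340 [ 0.3869 -0.2104 -0.0022]
scene 220 350 [ 0.5804 -0.1638  0.0777]
scene 140 280 [ 0.4093 -0.1714  0.1745]
scene 190 348 [ 0.5767 -0.2208  0.1601]
scene 330 207 [0.545  0.2736 0.0775]
scene 450 300 [0.8807 0.2404 0.0014]
```

View pics/top_b.png

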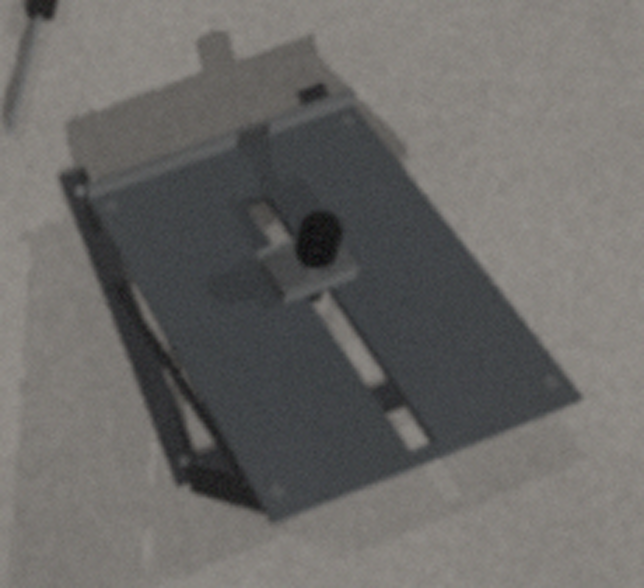

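View pics/scene_b.png

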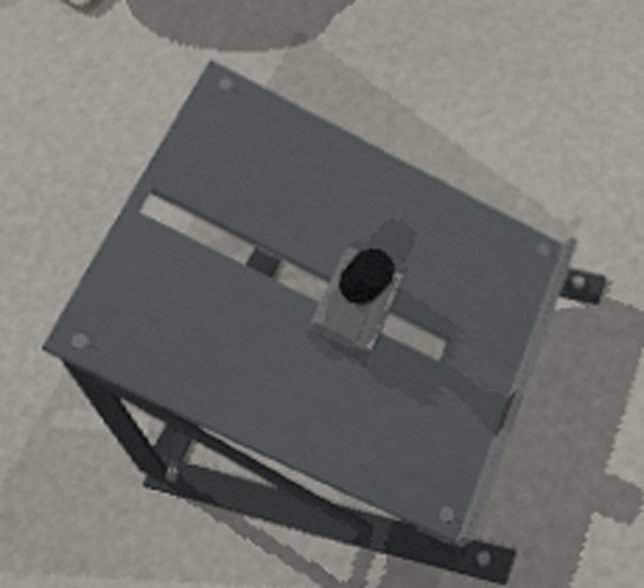

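View pics/top_p.png

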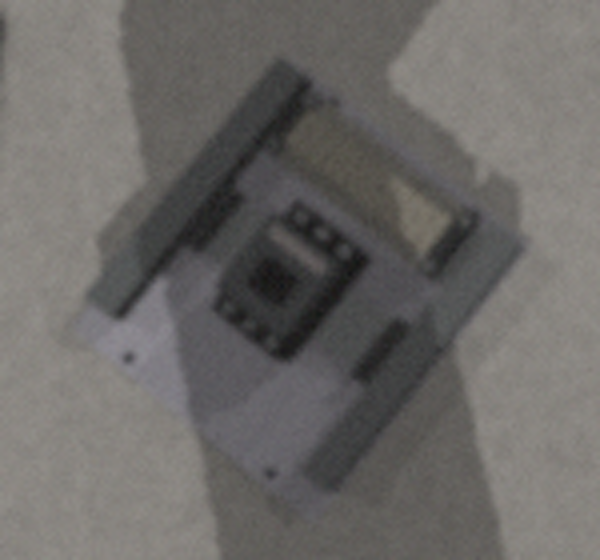

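View pics/scene_p.png

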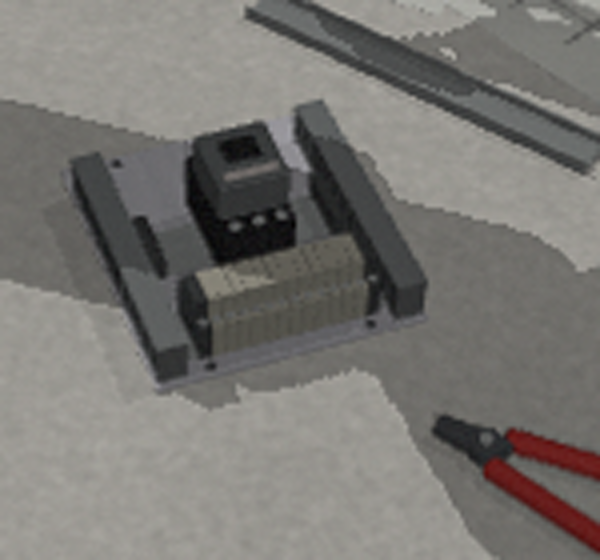

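```bash
cat > fit.py <<'E'
from h import *
from scipy.optimize import least_squares
for n in ["top","scene"]:
    d=np.load(n+"0.npy"); C=cloud(n,d).reshape(-1,3)
    ok=np.isfinite(C).all(1); P=C[ok]
    # bench
    b=P[(abs(P[:,2])<.015)&(P[:,0]>.3)&(P[:,0]<.8)&(abs(P[:,1])<.35)]; print(n,"bench z",np.median(b[:,2]),np.polyfit(b[:,0],b[:,2],1),np.polyfit(b[:,1],b[:,2],1))
    Q=P[(P[:,0]>.36)&(P[:,0]<.75)&(P[:,1]<-.06)&(P[:,1]>-.42)&(P[:,2]>.03)&(P[:,2]<.2)]
    # ransac plane
    rng=np.random.default_rng(0);best=0
    for _ in range(300):
        a=Q[rng.choice(len(Q),3,False)]; w=np.cross(a[1]-a[0],a[2]-a[0]); w/=np.linalg.norm(w)+1e-12
        if abs(w[2])<.7: continue
        s=abs((Q-a[0])@w)<.004
        if s.sum()>best: best=s.sum();B=s
    for _ in range(3):
        c=Q[B].mean(0); w=np.linalg.svd(Q[B]-c,full_matrices=False)[2][2]; w*=np.sign(w[2]); B=abs((Q-c)@w)<.005
    yaw=np.arctan2(-w[1],-w[0])
    print(" plane n",w.round(4),"tilt",np.degrees(np.arccos(w[2])),"yaw up",np.degrees(yaw),"N",B.sum(), "z at centroid",c)
    S=Q[B]
    x=np.array([np.cos(yaw)*np.cos(np.pi/6),np.sin(yaw)*np.cos(np.pi/6),.5]); y=np.array([-np.sin(yaw),np.cos(yaw),0])
    uv=np.stack([(S-c)@x,(S-c)@y],1)
    r=cv2.minAreaRect((uv*1000).astype(np.float32)); print(" rect",r)
    a=np.radians(r[2]); 
    ctr=c+x*r[0][0]/1000+y*r[0][1]/1000; print(" centre",ctr, "origin est",ctr-.136*x)
E
python3 fit.py
```

```text
top bench z 7.799812635372872e-05 [-3.02184727e-05  3.00445189e-04] [0.00083833 0.00025185]
 plane n [0.469  0.1714 0.8664] tilt 29.955461864836998 yaw up -159.9293642569571 N 13157 z at centroid [ 0.52738381 -0.22876409  0.11920708]
 rect ((-13.591209411621094, 2.8981704711914062), (222.99407958984375, 277.2833557128906), 89.98780059814453)
 centre [ 0.53943392 -0.22744693  0.11241148] origin est [ 0.65006066 -0.18702757  0.04441148]
scene bench z 0.0007181635827649904 [5.02426453e-05 9.37976853e-04] [0.00069502 0.00096952]
 plane n [0.4702 0.169  0.8662] tilt 29.9769147353152 yaw up -160.2247591523274 N 16376 z at centroid [ 0.53944798 -0.23637985  0.11469349]
 rect ((-4.7038421630859375, -9.4176025390625), (277.818115234375, 224.00534057617188), 0.31869667768478394)
 centre [ 0.54009512 -0.22613939  0.11234157] origin est [ 0.65092877 -0.18629091  0.04434157]
```

```bash
cat > ov.py <<'E'
from h import *
def board(o,yaw):
    yaw=np.radians(yaw);h=np.array([np.cos(yaw),np.sin(yaw),0]);c,s=np.cos(np.pi/6),.5
    x=h*c+[0,0,s];y=np.array([-h[1],h[0],0]);z=np.cross(x,y); return np.array(o,float),np.stack([x,y,z],1)
def panel(o,yaw):
    yaw=np.radians(yaw);c,s=np.cos(yaw),np.sin(yaw); return np.array([o[0],o[1],0.]),np.array([[c,-s,0],[s,c,0],[0,0,1.]])
def box(x0,x1,y0,y1,z): return [(x0,y0,z),(x1,y0,z),(x1,y1,z),(x0,y1,z)]
def draw(img,n,T,polys,sc,off,cols=((0,255,0),),m=None):
    for i,p in enumerate(polys):
        q=[]
        for a,b in zip(p,p[1:]+p[:1]): q+= [np.array(a)+(np.array(b)-a)*t for t in np.linspace(0,1,8)]
        uv=(proj(n,np.array(q)@T[1].T+T[0],m)-off+.5)*sc-.5
        cv2.polylines(img,[np.round(uv).astype(int)],True,cols[i%len(cols)],1)
B=board([.6505,-.1867,.045],-160.05)
E
cat > pf.py <<'E'
from ov import *
for n in ["top","scene"]:
    C=cloud(n,np.load(n+"0.npy")).reshape(-1,3); P=C[np.isfinite(C).all(1)]
    N=P[(P[:,0]>.4)&(P[:,0]<.7)&(P[:,1]>.13)&(P[:,1]<.40)]
    for lo,hi in [(.026,.038),(.068,.085)]:
        S=N[(N[:,2]>lo)&(N[:,2]<hi)]; print(n,lo,len(S),np.median(S[:,2]),cv2.minAreaRect((S[:,:2]*1000).astype(np.float32)), S.mean(0))
    # board edges
    L=(P-B[0])@B[1]; s=(abs(L[:,0])<.4)&(abs(L[:,1])<.2)
    L=L[s]; a=L[abs(L[:,2])<.006]
    print("x range",np.percentile(a[:,0],[.2,99.8]),"y",np.percentile(a[:,1],[.2,99.8]))
    g=L[(L[:,2]>.045)&(L[:,2]<.07)&(abs(L[:,1])<.03)]; print("grip",len(g),g.min(0),g.max(0),np.median(g,0))
    c=L[(L[:,2]>.008)&(L[:,2]<.02)&(L[:,0]>.07)&(abs(L[:,1])<.05)]; print("carriage",len(c),np.percentile(c,[1,99],axis=0),np.median(c,0))
E
python3 pf.py
```

```text
top 0.026 1946 0.03180380874791844 ((553.8623657226562, 265.5935363769531), (168.0497283935547, 166.16653442382812), 52.74826431274414) [0.56243764 0.25650343 0.03180103]
top 0.068 546 0.07709831341291515 ((547.2750854492188, 269.98321533203125), (45.617942810058594, 48.18474578857422), 52.46507263183594) [0.54689721 0.26926029 0.07700086]
x range [-0.10405317  0.27359478] y [-0.19324563  0.19328177]
grip 723 [-0.21878877 -0.02982078  0.04501775] [0.13902618 0.02988393 0.06998631] [-0.1811137  -0.00091463  0.05825197]
carriage 353 [[ 0.09856634 -0.02845221  0.00833336]
 [ 0.13939774  0.02742132  0.01641779]] [ 0.12761922 -0.01043482  0.01265133]
scene 0.026 1295 0.032285625451765464 ((554.1669311523438, 264.59503173828125), (170.01010131835938, 168.01353454589844), 52.27756118774414) [0.56869871 0.25029605 0.03215303]
scene 0.068 339 0.07751126151865009 ((546.8482055664062, 269.0721435546875), (45.53948211669922, 51.862770080566406), 52.46733474731445) [0.54932167 0.26571765 0.07677228]
x range [-0.10283444  0.27301262] y [-0.19095058  0.13579662]
grip 1057 [-0.21860959 -0.02992889  0.04501031] [0.13753899 0.02988752 0.06995062] [-0.18290342  0.00242688  0.05836588]
carriage 453 [[ 0.09781833 -0.02676346  0.00836082]
 [ 0.13905622  0.0284552   0.01702025]] [0.11788237 0.01199867 0.01261605]
```

```bash
cat > ov1.py <<'E'
from ov import *
Pn=panel([.547,.2695],142.5)
bp=[box(0,.272,-.11,.11,0),box(-.006,0,-.11,.11,.013),box(.102,.130,-.028,.028,.014)]
# grip top ring
gx=.116; bp.append([(gx+.013*np.cos(t),.013*np.sin(t),.061) for t in np.linspace(0,6.28,13)[:-1]])
pp=[box(-.095,.095,-.085,.085,.003),box(-.024,.024,-.0225,.0225,.077)]
for n,o1,o2 in [("top",(380,170),(170,200)),("scene",(60,250),(270,170))]:
    p=cv2.imread(f"pics/{n}0.png")
    a=cv2.resize(p[o1[1]:o1[1]+210,o1[0]:o1[0]+230],None,fx=3,fy=2.8 if 0 else 3,interpolation=2)[:600]
    draw(a,n,B,bp,3,o1,((0,255,0),(0,0,255),(255,255,0),(0,255,255)))
    b=cv2.resize(p[o2[1]:o2[1]+140,o2[0]:o2[0]+150],None,fx=4,fy=4,interpolation=2)
    draw(b,n,Pn,pp,4,o2,((0,255,0),(0,0,255)))
    cv2.imwrite(f"pics/{n}_ovb.png",a); cv2.imwrite(f"pics/{n}_ovp.png",b)
E
python3 ov1.py
```

```text
(no output)
```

View pics/top_ovb.png

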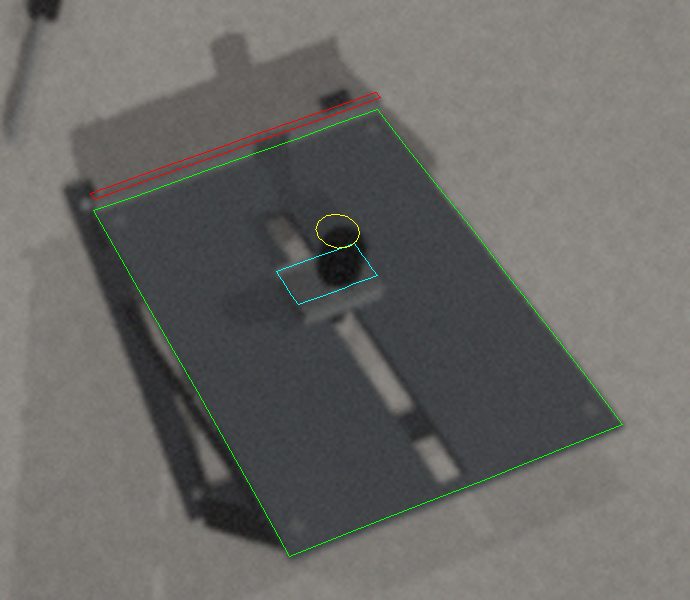

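View pics/scene_ovb.png

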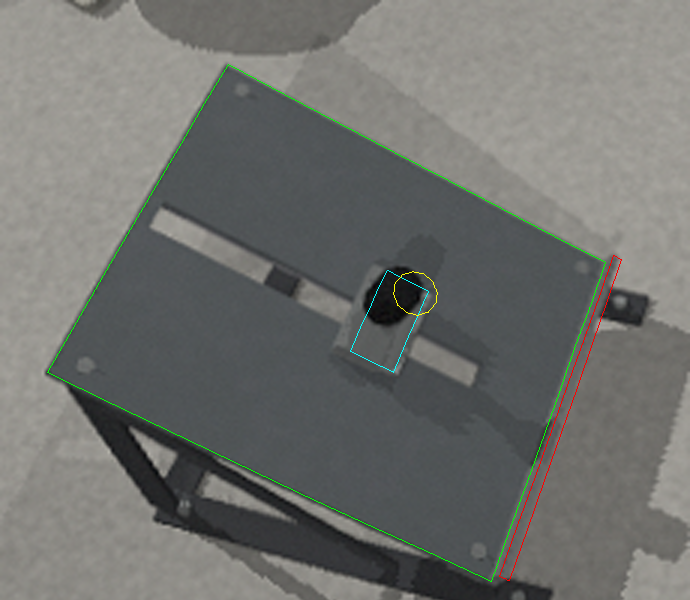

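View pics/top_ovp.png

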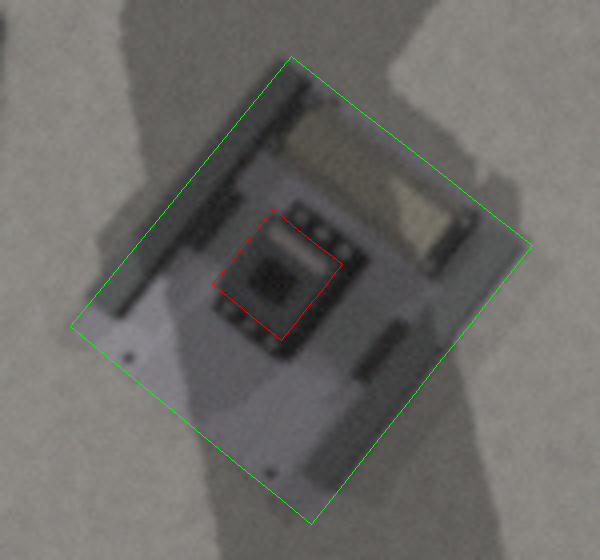

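View pics/scene_ovp.png

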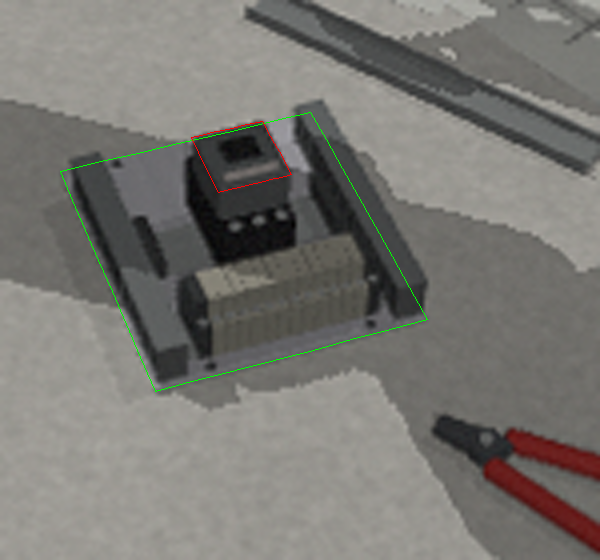

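```bash
cat > go.py <<'E'
from ov import *
from scipy.spatial.transform import Rotation as R
Pn=panel([.547,.2695],142.5)
F=np.diag([1,-1,-1.])
def rel(fr,loc,extra=np.eye(3)):
    s=state(); q=s['eef_rot']; R0=R.from_quat([q[1],q[2],q[3],q[0]])
    Rt=R.from_matrix(fr[1]@F@extra); p=fr[0]+fr[1]@np.array(loc)
    return (R0.inv().apply(p-s['position'])*100).round(2),(R0.inv()*Rt).as_rotvec().round(4),p.round(4)
def loc(fr):
    s=state(); q=s['eef_rot']; R0=R.from_quat([q[1],q[2],q[3],q[0]])
    return ((s['position']-fr[0])@fr[1]).round(4), (R.from_matrix(fr[1]@F).inv()*R0).as_rotvec().round(4)
def st():
    s=state(); print(round(s['time'],2),s['position'].round(4),s['ft_force'].round(2),s['wrist_torque'].round(2),round(s['grip_width'],4),s['q'].round(3))
E
python3 -c "
from go import *
st();print(rel(B,[.125,0,.12]))"
```

```text
0.15 [0.239  0.4951 0.2308] [-0.45 -0.33 -0.29] [-0.07 -0.01  0.01] 0.0857 [0.968 0.259 0.021 1.334 0.    1.418]
(array([-63.33, -46.96,   1.97]), array([ 0.208 ,  0.4947, -0.7796]), array([ 0.6051, -0.2032,  0.2114]))
```

Request:
{"name": "drive_tool", "arguments": {"moves": [[[-63.3,-47,2,0.208,0.495,-0.78,0],[-63.3,-47,2,0.208,0.495,-0.78,0],[-63.3,-47,2,0.208,0.495,-0.78,0],[-63.3,-47,2,0.208,0.495,-0.78,0],[-63.3,-47,2,0.208,0.495,-0.78,0],[-63.3,-47,2,0.208,0.495,-0.78,0],[-63.3,-47,2,0.208,0.495,-0.78,0],[-63.3,-47,2,0.208,0.495,-0.78,0],[-63.3,-47,2,0.208,0.495,-0.78,0],[-63.3,-47,2,0.208,0.495,-0.78,0],[-63.3,-47,2,0.208,0.495,-0.78,0],[-63.3,-47,2,0.208,0.495,-0.78,0],[-63.3,-47,2,0.208,0.495,-0.78,0],[-63.3,-47,2,0.208,0.495,-0.78,0],[-63.3,-47,2,0.208,0.495,-0.78,0],[-63.3,-47,2,0.208,0.495,-0.78,0],[-63.3,-47,2,0.208,0.495,-0.78,0],[-63.3,-47,2,0.208,0.495,-0.78,0],[-63.3,-47,2,0.208,0.495,-0.78,0],[-63.3,-47,2,0.208,0.495,-0.78,0]]]}}

```text
time: 1.82
position: [0.6056, -0.208, 0.2095]
eef_rot: [-0.255, -0.166, 0.951, -0.044]
ft_force: [-0.3, 0.8, -0.9]
grip_width: 0.0857
```

```bash
python3 - <<'E'
from go import *
st();print(loc(B));m=camera_model("wrist");p,d=read_camera("wrist");p=p[:,:,::-1].copy();cv2.imwrite("pics/w1r.png",p);np.save("w1.npy",d)
gx=.125
bp=[box(0,.272,-.11,.11,0),box(.111,.139,-.028,.028,.014),[(gx+.013*np.cos(t),.013*np.sin(t),.061) for t in np.linspace(0,6.28,13)[:-1]]]
draw(p,"wrist",B,bp,1,(0,0),((0,255,0),(255,255,0),(0,255,255)),m)
cv2.imwrite("pics/w1.png",p)
C=cloud("wrist",d,m).reshape(-1,3);C=C[np.isfinite(C).all(1)];L=(C-B[0])@B[1]
f=L[(abs(L[:,2])<.01)&(L[:,0]>.02)&(L[:,0]<.25)&(abs(L[:,1])<.1)];print("face z",np.median(f[:,2]))
print("polyfit tilt",np.polyfit(f[:,0],f[:,2],1),np.polyfit(f[:,1],f[:,2],1))
g=L[(L[:,2]>.054)&(L[:,2]<.066)&(abs(L[:,1])<.03)&(abs(L[:,0]-.125)<.03)];print("griptop",len(g),g.min(0),g.max(0),np.median(g,0))
E
```

```text
1.82 [ 0.6056 -0.208   0.2095] [-0.28  0.8  -0.88] [ 0.16 -0.46  0.01] 0.0857 [-0.319  0.753  0.687  1.932 -0.314 -0.597]
(array([0.1251, 0.0047, 0.1177]), array([-0.002 ,  0.0008,  0.0019]))
face z -2.7714276183823383e-05
polyfit tilt [-0.00097396  0.00014818] [ 1.17789813e-03 -2.57740798e-07]
griptop 1930 [ 0.11104787 -0.01276066  0.0540144 ] [0.13922337 0.01461363 0.06288766] [0.12681753 0.00126859 0.06079365]
```

View pics/w1.png

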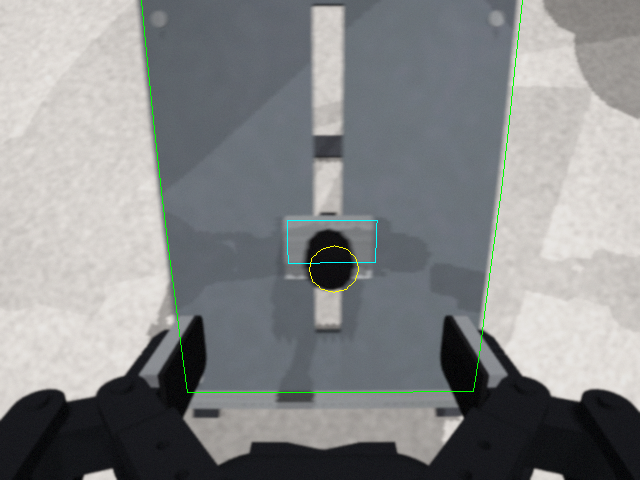

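```bash
cat >> go.py <<'E'
def tilt(deg): return R.from_rotvec([0,np.radians(deg),0]).as_matrix()
def grasp(fr,g,deg,back=.019):
    E=tilt(deg); z=F@E@np.array([0,0,1.]); return rel(fr,np.array(g)+back*z,E)
E
python3 -c "
from go import *
print(grasp(B,[.126,.001,.046],-15), grasp(B,[.126,.001,.106],-15))"
```

```text
(array([-0.38,  0.44,  8.94]), array([ 0.0024, -0.2631, -0.0032]), array([ 0.5653, -0.2187,  0.1295])) (array([-0.38,  0.46,  2.94]), array([ 0.0024, -0.2631, -0.0032]), array([ 0.5935, -0.2085,  0.1814]))
```

Request:
{"name": "drive_tool", "arguments": {"moves": [[[-0.38,0.45,2.94,0,-0.263,0,0],[-0.38,0.45,2.94,0,-0.263,0,0],[-0.38,0.45,2.94,0,-0.263,0,0],[-0.38,0.45,4.5,0,-0.263,0,0],[-0.38,0.45,6,0,-0.263,0,0],[-0.38,0.45,7.5,0,-0.263,0,0],[-0.38,0.45,8.9,0,-0.263,0,0],[-0.38,0.45,8.9,0,-0.263,0,0],[-0.38,0.45,8.9,0,-0.263,0,0]]], "newtons": 60}}

```text
time: 2.62
position: [0.5642, -0.2128, 0.1321]
eef_rot: [-0.128, -0.172, 0.976, -0.022]
ft_force: [-0.2, -0.1, 1.0]
grip_width: 0.0855
```

```bash
python3 - <<'E'
from go import *
st();print(loc(B));p,d=read_camera("wrist");cv2.imwrite("pics/w2.png",p[:,:,::-1])
E
```

```text
2.62 [ 0.5642 -0.2128  0.1321] [-0.21 -0.08  0.98] [ 0.02 -0.23 -0.06] 0.0855 [-0.413  0.529  0.161  1.395 -0.178 -0.744]
(array([ 0.1215, -0.0049,  0.0304]), array([-0.0016, -0.2626, -0.0008]))
```

View pics/w2.png

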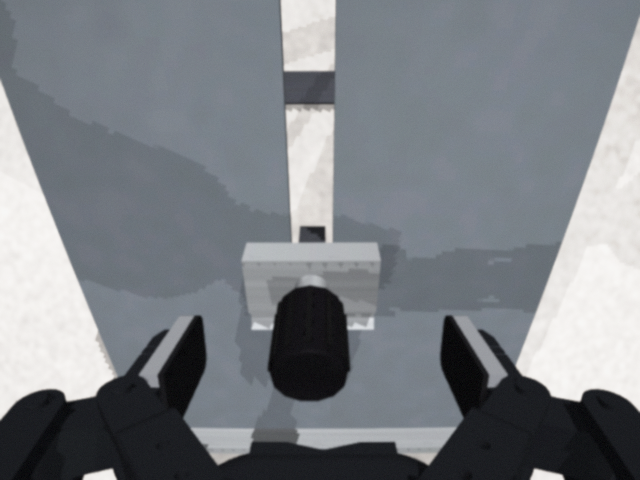

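```bash
python3 - <<'E'
from go import *
print(grasp(B,[.126,.0,.046],-15))
E
```

```text
(array([ 0.07, -0.46,  0.35]), array([0.0006, 0.0019, 0.0006]), array([ 0.5649, -0.2178,  0.1295]))
```

Request:
{"name": "drive_tool", "arguments": {"moves": [[[0,-0.46,0.2,0,0,0,0],[0,-0.46,0.2,0,0,0,0.3],[0,-0.46,0.2,0,0,0,1],[0,-0.46,0.2,0,0,0,1],[0,-0.46,0.2,0,0,0,1],[0,-0.46,0.2,0,0,0,1],[0,-0.46,0.2,0,0,0,1],[0,-0.46,0.2,0,0,0,1],[0,-0.46,0.2,0,0,0,1],[0,-0.46,0.2,0,0,0,1],[0,-0.46,0.2,0,0,0,1],[0,-0.46,0.2,0,0,0,1]]], "newtons": 60}}

```text
time: 3.67
position: [0.5658, -0.2173, 0.1306]
eef_rot: [-0.127, -0.172, 0.977, -0.022]
ft_force: [1.9, 2.8, 3.8]
grip_width: 0.0244
```

```bash
python3 - <<'E'
from go import *
st();print(loc(B))
v=np.array([.122,0,0]); E=tilt(-15)
print("up-slope 12.2cm in tool:", (100*(F@E).T@v).round(2))
E
```

```text
3.67 [ 0.5658 -0.2173  0.1306] [1.9  2.84 3.76] [ 0.49 -0.29 -0.08] 0.0244 [-0.418  0.533  0.165  1.392 -0.179 -0.75 ]
(array([ 1.208e-01, -1.000e-04,  2.910e-02]), array([-0.0003, -0.2641, -0.0008]))
up-slope 12.2cm in tool: [11.78  0.   -3.16]
```

Request:
{"name": "drive_tool", "arguments": {"moves": [[[0.5,0,-0.13,0,0,0,1],[1.45,0,-0.39,0,0,0,1],[2.4,0,-0.65,0,0,0,1],[3.4,0,-0.9,0,0,0,1],[4.4,0,-1.2,0,0,0,1],[5.3,0,-1.42,0,0,0,1],[6.3,0,-1.7,0,0,0,1],[7.3,0,-1.95,0,0,0,1],[8.2,0,-2.2,0,0,0,1],[9.2,0,-2.46,0,0,0,1],[10.1,0,-2.7,0,0,0,1],[10.9,0,-2.92,0,0,0,1],[11.6,0,-3.1,0,0,0,1],[11.6,0,-3.1,0,0,0,1],[11.6,0,-3.1,0,0,0,1]]]}}

```text
time: 4.92
position: [0.4676, -0.2532, 0.1909]
eef_rot: [-0.128, -0.172, 0.977, -0.022]
ft_force: [0.2, 3.2, 10.0]
grip_width: 0.0247
```

```bash
python3 - <<'E'
from go import *
st();print(loc(B))
E
```

```text
4.92 [ 0.4676 -0.2532  0.1909] [ 0.23  3.21 10.05] [ 0.53  0.26 -0.08] 0.0247 [-0.543  0.364  0.044  1.415 -0.201 -0.874]
(array([2.414e-01, 1.000e-04, 2.900e-02]), array([ 1.000e-04, -2.638e-01, -2.000e-04]))
```

Request:
{"name": "drive_tool", "arguments": {"moves": [[[11.6,0,-3.1,0,0,0,0.3],[0,0,0,0,0,0,0],[0,0,0,0,0,0,0]]]}}

```text
time: 5.17
position: [0.4688, -0.2535, 0.1887]
eef_rot: [-0.127, -0.171, 0.977, -0.022]
ft_force: [-1.3, 0.5, -1.3]
grip_width: 0.0602
```

My first row there was wrong: I left in the old shift, so the tool jerked up the slope for one row before it came back. I'll check the state and the clamp.

```bash
python3 - <<'E'
from go import *
st();print(loc(B));m=camera_model("wrist");p,d=read_camera("wrist");cv2.imwrite("pics/w3.png",p[:,:,::-1])
p,d=read_camera("scene");cv2.imwrite("pics/s3.png",cv2.resize(p[250:460,60:290,::-1],None,fx=2.5,fy=2.5))
E
```

```text
5.17 [ 0.4688 -0.2535  0.1887] [-1.28  0.49 -1.34] [ 0.12 -0.23 -0.02] 0.0602 [-0.543  0.368  0.043  1.412 -0.2   -0.872]
(array([0.2395, 0.0008, 0.0276]), array([-0.0015, -0.2643,  0.0022]))
```

View pics/w3.png

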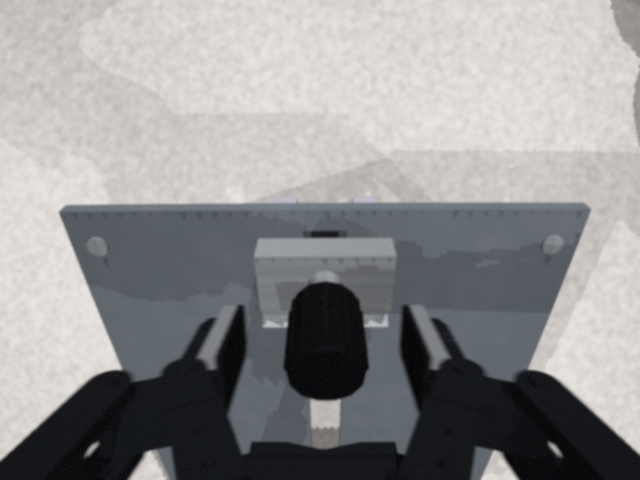

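View pics/s3.png

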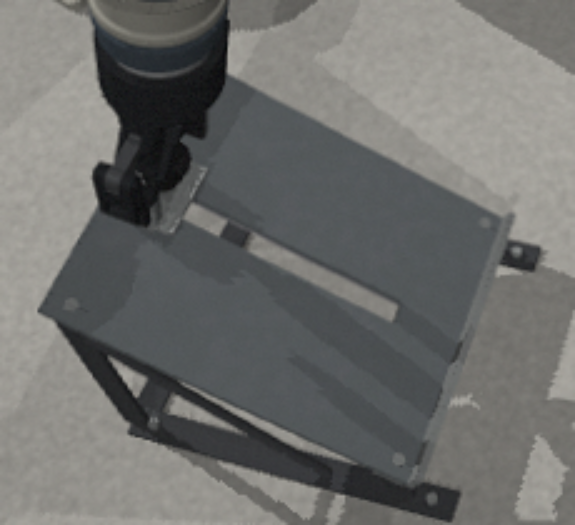

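The clamp sits near its top stop, the readings are low, and nothing else moved. I'll open fully and back off along the tool axis.

Request:
{"name": "drive_tool", "arguments": {"moves": [[[0,0,0,0,0,0,0],[0,0,0,0,0,0,0],[0,0,-1,0,0,0,0],[0,0,-4,0,0,0,0],[0,0,-8,0,0,0,0],[0,0,-11,0,0,0,0],[0,0,-11,0,0,0,0],[0,0,-11,0,0,0,0]]]}}

```text
time: 5.93
position: [0.4951, -0.2436, 0.2978]
eef_rot: [-0.127, -0.172, 0.977, -0.023]
ft_force: [-0.1, 0.4, -1.5]
grip_width: 0.0855
```

```bash
python3 - <<'E'
from go import *
st();print(loc(B));m=camera_model("wrist");p,d=read_camera("wrist")
C=cloud("wrist",d,m).reshape(-1,3);C=C[np.isfinite(C).all(1)];L=(C-B[0])@B[1]
g=L[(L[:,2]>.055)&(L[:,2]<.066)&(abs(L[:,1])<.03)&(abs(L[:,0]-.25)<.04)];print("griptop",len(g),np.percentile(g,[2,98],axis=0),np.median(g,0))
g=L[(L[:,2]>.011)&(L[:,2]<.018)&(abs(L[:,1])<.03)&(L[:,0]>.2)&(L[:,0]<.3)];print("carr",len(g),np.percentile(g,[1,99],axis=0))
print(grasp(Pn,[0,0,.150],-15))
E
```

```text
5.93 [ 0.4951 -0.2436  0.2978] [-0.13  0.43 -1.47] [ 0.08 -0.18  0.01] 0.0855 [-0.505  0.383  0.342  1.7   -0.195 -0.838]
(array([0.2697, 0.0004, 0.1362]), array([ 0.0021, -0.2654, -0.0006]))
griptop 1481 [[ 0.23648868 -0.01061206  0.0558532 ]
 [ 0.25954966  0.01299697  0.06220119]] [0.24955724 0.00144653 0.06089928]
carr 2492 [[ 0.22162756 -0.02622438  0.01117798]
 [ 0.26109695  0.02898072  0.01578997]]
(array([-26.22,  45.98,  10.09]), array([ 0.0012, -0.4769,  1.0144]), array([0.5509, 0.2665, 0.1316]))
```

Request:
{"name": "drive_tool", "arguments": {"moves": [[[-26.2,46,10.1,0,-0.477,1.014,0],[-26.2,46,10.1,0,-0.477,1.014,0],[-26.2,46,10.1,0,-0.477,1.014,0],[-26.2,46,10.1,0,-0.477,1.014,0],[-26.2,46,10.1,0,-0.477,1.014,0],[-26.2,46,10.1,0,-0.477,1.014,0],[-26.2,46,10.1,0,-0.477,1.014,0],[-26.2,46,10.1,0,-0.477,1.014,0],[-26.2,46,10.1,0,-0.477,1.014,0],[-26.2,46,10.1,0,-0.477,1.014,0],[-26.2,46,10.1,0,-0.477,1.014,0],[-26.2,46,10.1,0,-0.477,1.014,0],[-26.2,46,10.1,0,-0.477,1.014,0],[-26.2,46,10.1,0,-0.477,1.014,0],[-26.2,46,10.1,0,-0.477,1.014,0],[-26.2,46,10.1,0,-0.477,1.014,0],[-26.2,46,10.1,0,-0.477,1.014,0],[-26.2,46,10.1,0,-0.477,1.014,0]]]}}

```text
time: 7.48
position: [0.5508, 0.2651, 0.1322]
eef_rot: [0.123, 0.32, 0.939, -0.041]
ft_force: [0.2, 0.7, -0.5]
grip_width: 0.0857
```

```bash
python3 - <<'E'
from go import *
st();print(loc(Pn));m=camera_model("wrist");p,d=read_camera("wrist");p=p[:,:,::-1].copy()
C=cloud("wrist",d,m).reshape(-1,3);C=C[np.isfinite(C).all(1)];L=(C-Pn[0])@Pn[1]
g=L[(L[:,2]>.07)&(L[:,2]<.085)&(abs(L[:,1])<.035)&(abs(L[:,0])<.04)];print("top",len(g),cv2.minAreaRect((g[:,:2]*1000).astype(np.float32)),np.median(g,0))
draw(p,"wrist",Pn,[box(-.095,.095,-.085,.085,.003),box(-.024,.024,-.0225,.0225,.077)],1,(0,0),((0,255,0),(0,0,255)),m)
cv2.imwrite("pics/w4.png",p)
print(grasp(Pn,[0,0,.06],-15))
E
```

```text
7.48 [0.5508 0.2651 0.1322] [ 0.16  0.68 -0.5 ] [0.18 0.14 0.02] 0.0857 [ 0.421  0.342 -0.146  0.957 -0.229  1.063]
(array([-0.0057,  0.0012,  0.1322]), array([-0.001 , -0.2611,  0.0019]))
top 8008 ((0.20309829711914062, 0.37819862365722656), (48.841468811035156, 45.09857177734375), 0.2063007354736328) [0.00498161 0.00031377 0.07835471]
(array([2.42, 0.09, 8.75]), array([ 0.0011, -0.0005, -0.0022]), array([0.5509, 0.2665, 0.0416]))
```

View pics/w4.png

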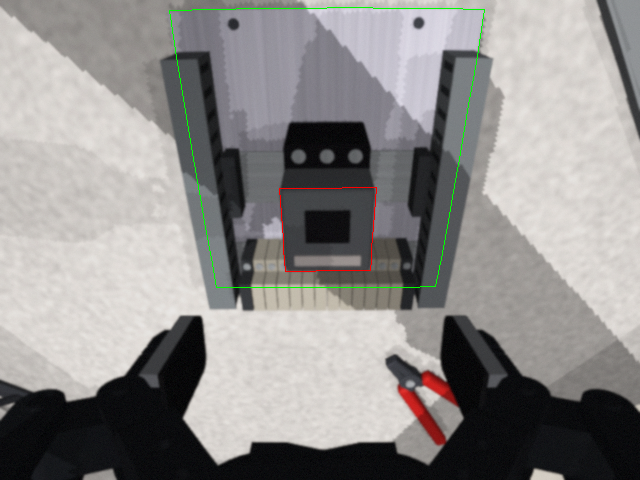

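Request:
{"name": "drive_tool", "arguments": {"moves": [[[0.5,0.08,2,0,0,-0.002,0],[1.1,0.08,4,0,0,-0.002,0],[1.65,0.08,6,0,0,-0.002,0],[2.1,0.08,7.6,0,0,-0.002,0],[2.45,0.08,8.9,0,0,-0.002,0],[2.45,0.08,8.9,0,0,-0.002,0],[2.45,0.08,8.9,0,0,-0.002,0.2],[2.45,0.08,8.9,0,0,-0.002,0.4],[2.45,0.08,8.9,0,0,-0.002,1],[2.45,0.08,8.9,0,0,-0.002,1],[2.45,0.08,8.9,0,0,-0.002,1],[2.45,0.08,8.9,0,0,-0.002,1],[2.45,0.08,8.9,0,0,-0.002,1],[2.45,0.08,8.9,0,0,-0.002,1],[2.45,0.08,8.9,0,0,-0.002,1],[2.45,0.08,8.9,0,0,-0.002,1]]], "newtons": 100}}

```text
time: 8.87
position: [0.5515, 0.2679, 0.0412]
eef_rot: [0.124, 0.318, 0.939, -0.041]
ft_force: [-1.9, -1.1, 6.7]
grip_width: 0.0441
```

```bash
python3 - <<'E'
from go import *
st();print(loc(Pn))
E=tilt(-15);print((F@E).T@np.array([0,0,1.]))
E
```

```text
8.87 [0.5515 0.2679 0.0412] [-1.95 -1.12  6.7 ] [-0.24  0.25 -0.06] 0.0441 [ 0.425  0.422 -0.279  0.742 -0.229  1.063]
(array([-0.0046, -0.0015,  0.0412]), array([-0.0029, -0.2625, -0.0014]))
[-0.25881905  0.         -0.96592583]
```

Request:
{"name": "drive_tool", "arguments": {"moves": [[[-0.13,0,-0.5,0,0,0,1],[-0.4,0,-1.5,0,0,0,1],[-0.9,0,-3.4,0,0,0,1],[-1.6,0,-6,0,0,0,1],[-2.3,0,-8.6,0,0,0,1],[-3.1,0,-11.6,0,0,0,1],[-3.6,0,-13.5,0,0,0,1],[-3.6,0,-13.5,0,0,0,1],[-3.6,0,-13.5,0,0,0,1]]]}}

```text
time: 9.62
position: [0.5507, 0.2678, 0.1799]
eef_rot: [0.124, 0.318, 0.939, -0.041]
ft_force: [-0.3, 1.4, -7.6]
grip_width: 0.0439
```

```bash
cat > held.py <<'E'
from go import *
import sys
s=state();st()
m=camera_model("wrist");p,d=read_camera("wrist");p=p[:,:,::-1].copy()
q=s['eef_rot'];Rt=R.from_quat([q[1],q[2],q[3],q[0]]).as_matrix()
A=Rt@(F@tilt(-15)).T  # panel axes in world
T=(s['position']-A@np.array([-.0046,0,.0412]),A)
C=cloud("wrist",d,m).reshape(-1,3);C=C[np.isfinite(C).all(1)];L=(C-T[0])@A
g=L[(L[:,2]>.065)&(L[:,2]<.09)&(abs(L[:,1])<.04)&(abs(L[:,0])<.05)]
print("top",len(g),cv2.minAreaRect((g[:,:2]*1000).astype(np.float32)),np.median(g,0))
h=L[(abs(L[:,2]-.003)<.012)&(L[:,0]>.03)&(L[:,0]<.09)&(abs(L[:,1])<.05)]
a,*_=np.linalg.lstsq(np.c_[h[:,:2],np.ones(len(h))],h[:,2],rcond=None);print("plate: slope x,y,z0",a,len(h))
draw(p,"wrist",T,[box(-.095,.095,-.085,.085,.003),box(-.024,.024,-.0225,.0225,.077)],1,(0,0),((0,255,0),(0,0,255)),m)
cv2.imwrite(sys.argv[1],p)
E
python3 held.py pics/w5.png
```

```text
9.62 [0.5507 0.2678 0.1799] [-0.34  1.41 -7.63] [ 0.34  0.51 -0.09] 0.0439 [ 0.425  0.314 -0.059  1.07  -0.228  1.063]
top 23345 ((0.4959392547607422, -0.18058395385742188), (49.589805603027344, 79.95823669433594), 0.8334269523620605) [0.01350076 0.00085646 0.0781498 ]
plate: slope x,y,z0 [-0.00831794  0.0021614   0.00476674] 40410
```

View pics/w5.png

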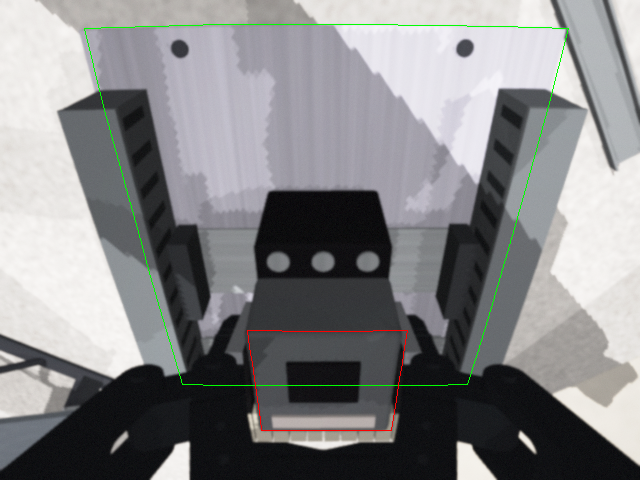

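```bash
cat > path.py <<'E'
from go import *
s=state();q=s['eef_rot'];R0=R.from_quat([q[1],q[2],q[3],q[0]])
tl=np.array([-.0046,0,.0412])
def tgt(px,pz,py=0): return rel(B,np.array([px,py,pz])+tl,tilt(-15))
if __name__=="__main__":
    sh,rv,p=tgt(.107,.12);print(sh,rv,p)
    g=np.array([(x,y,0) for x in np.linspace(-.095,.095,9) for y in np.linspace(-.085,.085,9)])
    for f in np.linspace(0,1,11):
        Rt=R0*R.from_rotvec(rv*f);pt=s['position']+R0.apply(sh/100*f)
        A=Rt.as_matrix()@(F@tilt(-15)).T; W=pt+(g-tl)@A.T; L=(W-B[0])@B[1]
        i=(L[:,0]<.3)&(L[:,0]>-.02)&(abs(L[:,1])<.13)
        j=(L[:,0]>.2)&(abs(L[:,1])<.05)
        print(round(f,1),W[:,2].min().round(3),"over board min z",L[i,2].min().round(3) if i.any() else None,"clampzone",L[j,2].min().round(3) if j.any() else None)
E
python3 path.py
```

```text
[-35.43 -30.66   3.47] [ 7.0000e-04  4.7670e-01 -1.0115e+00] [ 0.6429 -0.1895  0.2358]
0.0 0.137 over board min z None clampzone None
0.1 0.136 over board min z None clampzone None
0.2 0.136 over board min z None clampzone None
0.3 0.136 over board min z None clampzone None
0.4 0.137 over board min z None clampzone None
0.5 0.138 over board min z 0.111 clampzone None
0.6 0.14 over board min z 0.094 clampzone None
0.7 0.143 over board min z 0.095 clampzone None
0.8 0.146 over board min z 0.103 clampzone None
0.9 0.15 over board min z 0.111 clampzone None
1.0 0.155 over board min z 0.12 clampzone 0.12
```

Request:
{"name": "drive_tool", "arguments": {"moves": [[[-0.71,-0.61,0.07,0,0.01,-0.02,1],[-2.12,-1.84,0.21,0,0.029,-0.061,1],[-4.25,-3.68,0.42,0,0.057,-0.121,1],[-7.09,-6.13,0.69,0,0.095,-0.202,1],[-9.92,-8.58,0.97,0,0.133,-0.283,1],[-12.75,-11.04,1.25,0,0.172,-0.364,1],[-15.59,-13.49,1.53,0,0.21,-0.445,1],[-18.42,-15.94,1.8,0,0.248,-0.526,1],[-21.26,-18.4,2.08,0,0.286,-0.607,1],[-24.09,-20.85,2.36,0,0.324,-0.688,1],[-26.93,-23.3,2.64,0,0.362,-0.769,1],[-29.76,-25.75,2.91,0,0.4,-0.85,1],[-31.89,-27.59,3.12,0,0.429,-0.91,1],[-33.66,-29.13,3.3,0,0.453,-0.961,1],[-34.72,-30.05,3.4,0,0.467,-0.991,1],[-35.43,-30.66,3.47,0,0.477,-1.0115,1],[-35.43,-30.66,3.47,0,0.477,-1.0115,1],[-35.43,-30.66,3.47,0,0.477,-1.0115,1]]]}}

```text
time: 11.17
position: [0.6435, -0.1895, 0.2342]
eef_rot: [-0.129, -0.171, 0.977, -0.021]
ft_force: [-0.6, -0.2, -5.8]
grip_width: 0.044
```

```bash
python3 held.py pics/w6.png; python3 -c "
from path import *
print(loc(B)); print('now target',tgt(.107,.12)); print('low',tgt(.107,.022)); print('touch',tgt(.105,.0))"
```

```text
11.17 [ 0.6435 -0.1895  0.2342] [-0.61 -0.16 -5.84] [ 0.25 -0.56 -0.06] 0.044 [-0.34   0.646  0.632  1.764 -0.163 -0.67 ]
top 23234 ((2.258453369140625, 0.17114639282226562), (79.93460845947266, 49.050228118896484), 89.29866027832031) [0.01503441 0.00086947 0.07759057]
plate: slope x,y,z0 [-0.01326961  0.00266344  0.004447  ] 39561
(array([ 0.1014, -0.0004,  0.1608]), array([-0.0024, -0.2618, -0.    ]))
now target (array([ 0.09, -0.04, -0.06]), array([ 0.0023, -0.    , -0.0003]), array([ 0.6429, -0.1895,  0.2358]))
low (array([ 2.62, -0.06,  9.4 ]), array([ 0.0023, -0.    , -0.0003]), array([ 0.5968, -0.2062,  0.1509]))
touch (array([ 3.  , -0.07, 11.58]), array([ 0.0023, -0.    , -0.0003]), array([ 0.5881, -0.2093,  0.1309]))
```

View pics/w6.png

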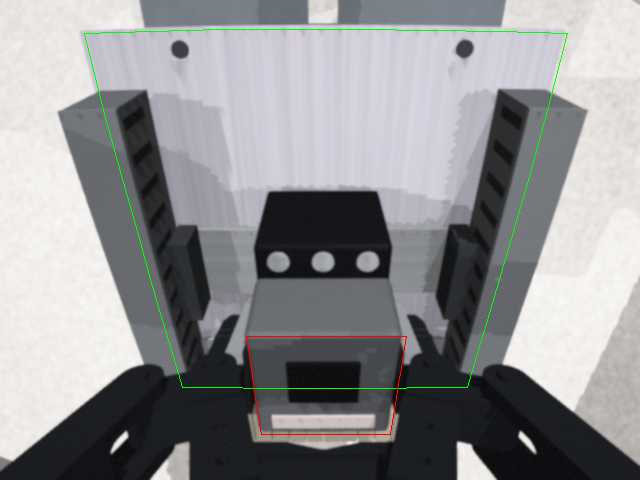

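Request:
{"name": "drive_tool", "arguments": {"moves": [[[0.3,-0.04,1,0,0,0,1],[0.9,-0.04,3.2,0,0,0,1],[1.7,-0.05,6,0,0,0,1],[2.3,-0.06,8.2,0,0,0,1],[2.62,-0.06,9.4,0,0,0,1],[2.62,-0.06,9.4,0,0,0,1],[2.62,-0.06,9.4,0,0,0,1]]]}}

```text
time: 11.8
position: [0.5968, -0.2057, 0.1529]
eef_rot: [-0.128, -0.172, 0.977, -0.022]
ft_force: [0.9, -0.6, -5.8]
grip_width: 0.044
```

```bash
python3 held.py pics/w7.png; python3 - <<'E'
from path import *
print(loc(B)); print('z4',tgt(.105,.004)); print('touch',tgt(.105,.0))
q,d=read_camera("scene"); q=q[:,:,::-1][240:460,60:300]; cv2.imwrite("pics/s7.png",cv2.resize(q,None,fx=2.5,fy=2.5,interpolation=2))
E
```

```text
11.8 [ 0.5968 -0.2057  0.1529] [ 0.88 -0.58 -5.84] [ 0.25 -0.61  0.01] 0.044 [-0.384  0.571  0.291  1.487 -0.172 -0.716]
top 23227 ((2.2412681579589844, 0.31786346435546875), (79.9543685913086, 49.58205032348633), 88.64982604980469) [0.01507435 0.00088445 0.0775976 ]
plate: slope x,y,z0 [-0.01298285  0.00271025  0.00443047] 39547
(array([1.031e-01, 1.000e-04, 6.590e-02]), array([ 0.0004, -0.2644, -0.0003]))
z4 (array([0.28, 0.01, 2.07]), array([-0.0004,  0.0026,  0.0003]), array([ 0.59  , -0.2087,  0.1343]))
touch (array([0.38, 0.01, 2.46]), array([-0.0004,  0.0026,  0.0003]), array([ 0.5881, -0.2093,  0.1309]))
```

View pics/s7.png

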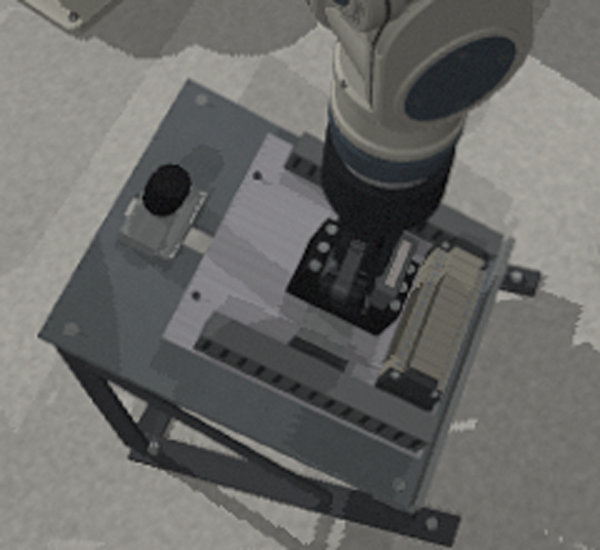

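View pics/w7.png

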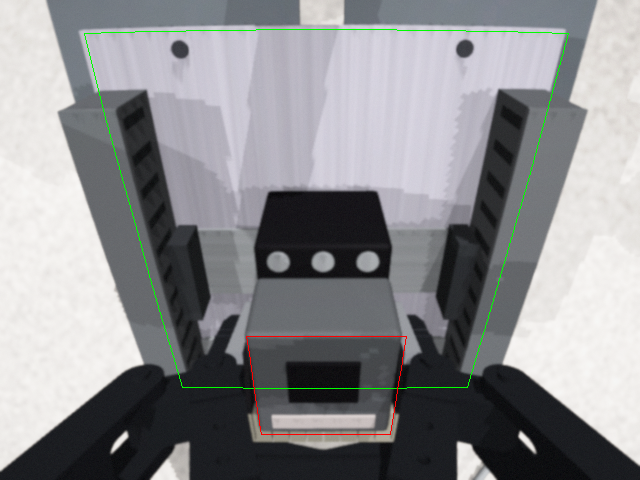

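Request:
{"name": "drive_tool", "arguments": {"moves": [[[0.1,0,0.7,0,0.003,0,1],[0.2,0,1.4,0,0.003,0,1],[0.28,0,2,0,0.003,0,1],[0.33,0,2.25,0,0.003,0,1],[0.33,0,2.25,0,0.003,0,1],[0.33,0,2.25,0,0.003,0,1]]]}}

```text
time: 12.4
position: [0.5886, -0.2098, 0.1318]
eef_rot: [-0.129, -0.172, 0.976, -0.022]
ft_force: [0.6, -0.3, -5.7]
grip_width: 0.0442
```

```bash
cat > chk.py <<'E'
from path import *
st();print(loc(B)); f=state()['ft_force']-[0.5,-.2,-6.5]; print("F board axes",(f@B[1]).round(2), "tau",(state()['wrist_torque']@B[1]).round(2))
print('panel centre loc',(loc(B)[0]-tl).round(4))
E
python3 chk.py
```

```text
12.4 [ 0.5886 -0.2098  0.1318] [ 0.56 -0.26 -5.71] [ 0.25 -0.58 -0.  ] 0.0442 [-0.393  0.569  0.233  1.431 -0.176 -0.724]
(array([0.1006, 0.0006, 0.0421]), array([-0.0006, -0.2601, -0.    ]))
F board axes [0.36 0.08 0.7 ] tau [-0.03  0.63  0.02]
panel centre loc [0.1052 0.0006 0.0009]
```

Request:
{"name": "drive_tool", "arguments": {"moves": [[[0.02,0.05,0.08,0,0,0,1],[0.04,0.05,0.16,0,0,0,1],[0.04,0.05,0.16,0,0,0,1],[0.04,0.05,0.16,0,0,0,1]]]}}

```text
time: 12.73
position: [0.5878, -0.2095, 0.1306]
eef_rot: [-0.129, -0.172, 0.976, -0.023]
ft_force: [0.8, -0.0, -6.2]
grip_width: 0.0441
```

```bash
python3 chk.py
```

```text
12.73 [ 0.5878 -0.2095  0.1306] [ 0.84 -0.02 -6.23] [ 0.28 -0.66 -0.04] 0.0441 [-0.394  0.568  0.227  1.426 -0.176 -0.724]
(array([1.005e-01, 1.000e-04, 4.070e-02]), array([-2.000e-04, -2.605e-01, -1.000e-04]))
F board axes [-0.2  -0.06  0.42] tau [-0.05  0.72 -0.02]
panel centre loc [ 1.051e-01  1.000e-04 -5.000e-04]
```

Request:
{"name": "drive_tool", "arguments": {"moves": [[[0.03,0,0.1,0,0,0,1],[0.05,0,0.2,0,0,0,1],[0.05,0,0.2,0,0,0,1],[0.05,0,0.2,0,0,0,1]]]}}

```text
time: 13.07
position: [0.5879, -0.2096, 0.1304]
eef_rot: [-0.127, -0.172, 0.977, -0.023]
ft_force: [3.9, 2.0, 6.6]
grip_width: 0.0441
```

```bash
python3 chk.py
```

```text
13.07 [ 0.5879 -0.2096  0.1304] [3.93 1.96 6.55] [ 1.29 -0.29 -0.37] 0.0441 [-0.394  0.566  0.224  1.421 -0.175 -0.725]
(array([0.1004, 0.0002, 0.0407]), array([ 0.0012, -0.2639,  0.0003]))
F board axes [ 3.1  -0.86 13.29] tau [-1.15  0.71  0.24]
panel centre loc [ 0.105   0.0002 -0.0005]
```

Request:
{"name": "drive_tool", "arguments": {"moves": [[[-0.22,0,0,0,0,0,1],[-0.42,0,0.05,0,0,0,1],[-0.62,0,0.1,0,0,0,1],[-0.8,0,0.14,0,0,0,1],[-0.8,0,0.14,0,0,0,1]]]}}

```text
time: 13.48
position: [0.5949, -0.2072, 0.1261]
eef_rot: [-0.128, -0.172, 0.977, -0.023]
ft_force: [5.3, 1.4, 5.6]
grip_width: 0.0442
```

```bash
python3 chk.py
```

```text
13.48 [ 0.5949 -0.2072  0.1261] [5.28 1.43 5.65] [ 1.06 -0.52 -0.41] 0.0442 [-0.387  0.579  0.237  1.423 -0.174 -0.718]
(array([0.0918, 0.0003, 0.0406]), array([ 8.000e-04, -2.628e-01,  2.000e-04]))
F board axes [ 1.7   0.1  13.05] tau [-0.91  0.85  0.05]
panel centre loc [ 0.0964  0.0003 -0.0006]
```

Request:
{"name": "drive_tool", "arguments": {"moves": [[[-0.1,0,0.02,0,0,0,1],[-0.2,0,0.04,0,0,0,1],[-0.2,0,0.04,0,0,0,1],[-0.2,0,0.04,0,0,0,1]]]}}

```text
time: 13.82
position: [0.5953, -0.207, 0.1258]
eef_rot: [-0.129, -0.172, 0.976, -0.023]
ft_force: [-2.3, 0.0, 11.0]
grip_width: 0.0439
```

```bash
python3 chk.py
```

```text
13.82 [ 0.5953 -0.207   0.1258] [-2.33  0.03 11.02] [ 0.74  0.75 -0.38] 0.0439 [-0.386  0.582  0.24   1.426 -0.176 -0.716]
(array([0.0913, 0.0003, 0.0406]), array([ 0.0008, -0.2606,  0.0006]))
F board axes [10.99 -1.18 13.88] tau [-1.01 -0.45  0.15]
panel centre loc [ 0.0959  0.0003 -0.0006]
```

```bash
cat > plc.py <<'E'
from path import *
import sys
T=(B[0]+B[1]@np.array([.095,0,0]),B[1])
for n,o in [("scene",(60,240)),("top",(380,170))]:
    p,d=read_camera(n); np.save(f"{n}{sys.argv[1]}.npy",d)
    a=cv2.resize(p[:,:,::-1][o[1]:o[1]+190,o[0]:o[0]+240],None,fx=3.3,fy=3.1579 if 0 else 3.3,interpolation=2)[:600]
    b=a.copy()
    if len(sys.argv)>2:
        draw(a,n,B,[box(0,.272,-.11,.11,0),box(0,.19,-.085,.085,.003)],3.3,o,((0,255,0),(0,0,255)))
    cv2.imwrite(f"pics/{n}_{sys.argv[1]}.png",a)
    C=cloud(n,d).reshape(-1,3);C=C[np.isfinite(C).all(1)];L=(C-B[0])@B[1]
    h=L[(abs(L[:,2]-.003)<.01)&(L[:,0]>.12)&(L[:,0]<.18)&(abs(L[:,1])<.06)]
    k=np.linalg.lstsq(np.c_[h[:,:2]-[.15,0],np.ones(len(h))],h[:,2],rcond=None)[0]; print(n,"plate slopes,z",k.round(4),len(h))
    # ducts
    for sg in (1,-1):
        u=L[(abs(L[:,2]-.032)<.006)&(L[:,0]>.03)&(L[:,0]<.185)&(abs(sg*L[:,1]-.076)<.02)]
        if len(u)>50: print(" duct",sg,len(u),np.polyfit(u[:,0],u[:,1],1).round(4),np.percentile(u[:,1],[2,98]).round(4),np.percentile(u[:,0],[1,99]).round(4),"z",np.median(u[:,2]).round(4))
E
python3 plc.py 8 1
```

```text
scene plate slopes,z [-0.0008 -0.001   0.0027] 1815
 duct 1 1055 [0.0115 0.0731] [0.0612 0.0839] [0.0306 0.1697] z 0.0313
 duct -1 282 [ 0.0077 -0.0735] [-0.0838 -0.0639] [0.0306 0.1717] z 0.0316
top plate slopes,z [-0.0115  0.0232  0.0031] 493
 duct -1 696 [ 0.0014 -0.0736] [-0.083  -0.0634] [0.0313 0.1711] z 0.0307
```

View pics/scene_8.png

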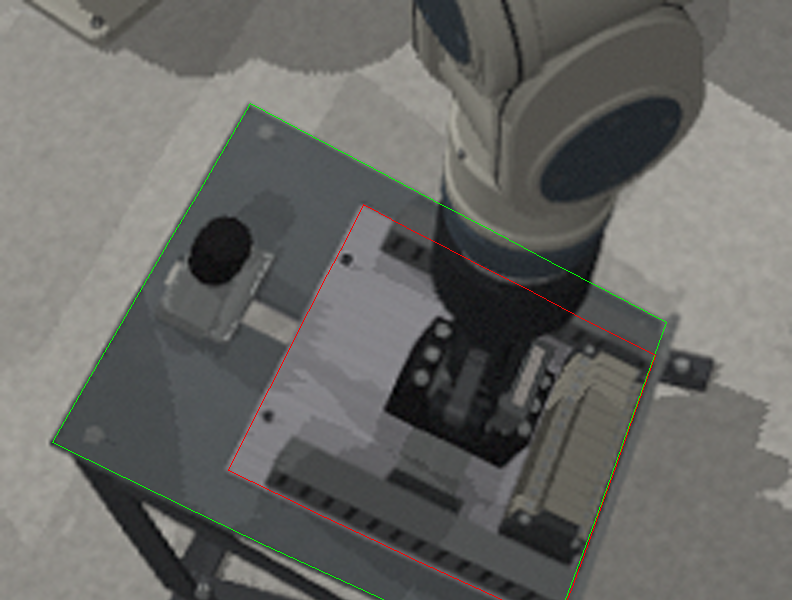

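View pics/top_8.png

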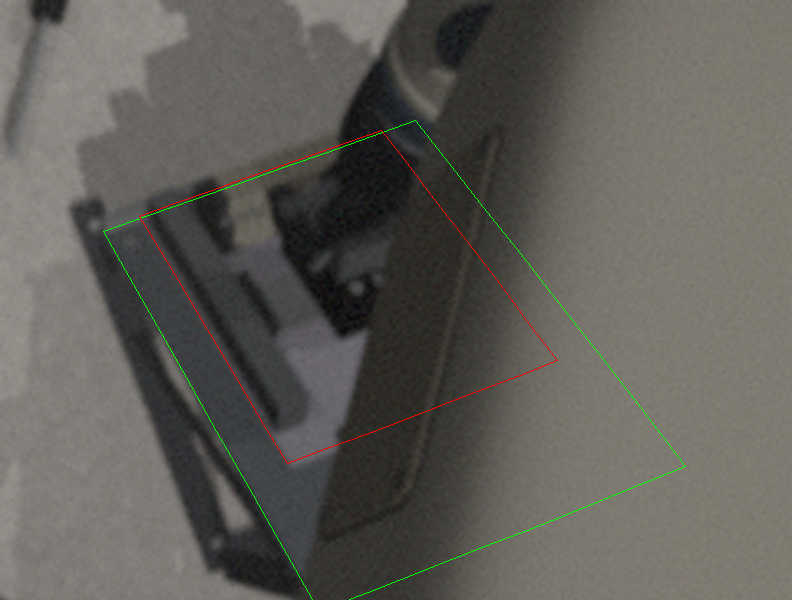

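Request:
{"name": "drive_tool", "arguments": {"moves": [[[0,0,0,0,0,0,0.4],[0,0,0,0,0,0,0.3],[0,0,0,0,0,0,0.1],[0,0,0,0,0,0,0],[0,0,0,0,0,0,0],[0,0,0,0,0,0,0],[0,0,-1,0,0,0,0],[0,0,-3,0,0,0,0],[0,0,-6,0,0,0,0],[0,0,-10,0,0,0,0],[0,0,-12,0,0,0,0],[0,0,-12,0,0,0,0]]]}}

```text
time: 14.92
position: [0.6266, -0.196, 0.2457]
eef_rot: [-0.126, -0.172, 0.977, -0.025]
ft_force: [1.2, 0.1, -1.0]
grip_width: 0.0857
```

```bash
python3 - <<'E'
from path import *
st();print(loc(B));m=camera_model("wrist");p,d=read_camera("wrist");p=p[:,:,::-1].copy()
draw(p,"wrist",B,[box(0,.272,-.11,.11,0),box(0,.19,-.085,.085,.003)],1,(0,0),((0,255,0),(0,0,255)),m);cv2.imwrite("pics/w9.png",p)
E
python3 plc.py 9 1
```

```text
14.92 [ 0.6266 -0.196   0.2457] [ 1.15  0.13 -1.02] [ 0.06 -0.22  0.01] 0.0857 [-0.355  0.606  0.589  1.749 -0.169 -0.687]
(array([0.1225, 0.0006, 0.161 ]), array([ 0.0046, -0.2663,  0.0012]))
scene plate slopes,z [-0.0025  0.0009  0.0028] 1824
 duct 1 1054 [0.0133 0.0728] [0.0575 0.084 ] [0.0312 0.1697] z 0.0312
 duct -1 560 [ 0.0025 -0.073 ] [-0.0834 -0.0632] [0.0314 0.171 ] z 0.0314
top plate slopes,z [-0.0122  0.0216  0.0031] 475
 duct 1 124 [-0.2125  0.0817] [0.0569 0.0832] [0.0305 0.0665] z 0.0304
 duct -1 690 [ 0.0029 -0.0737] [-0.0829 -0.0635] [0.0324 0.1712] z 0.0306
```

View pics/w9.png

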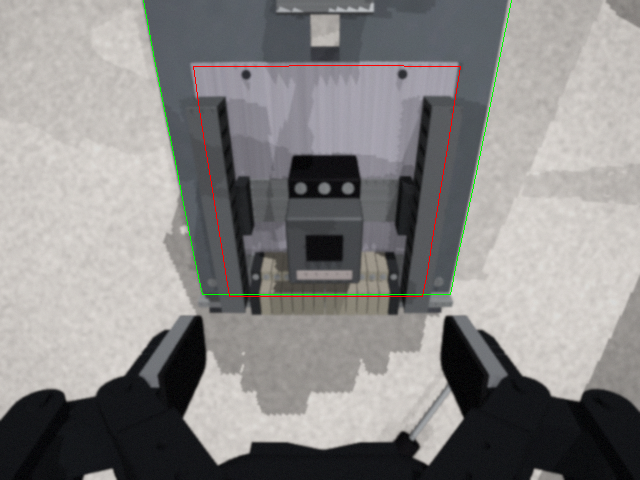

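View pics/scene_9.png

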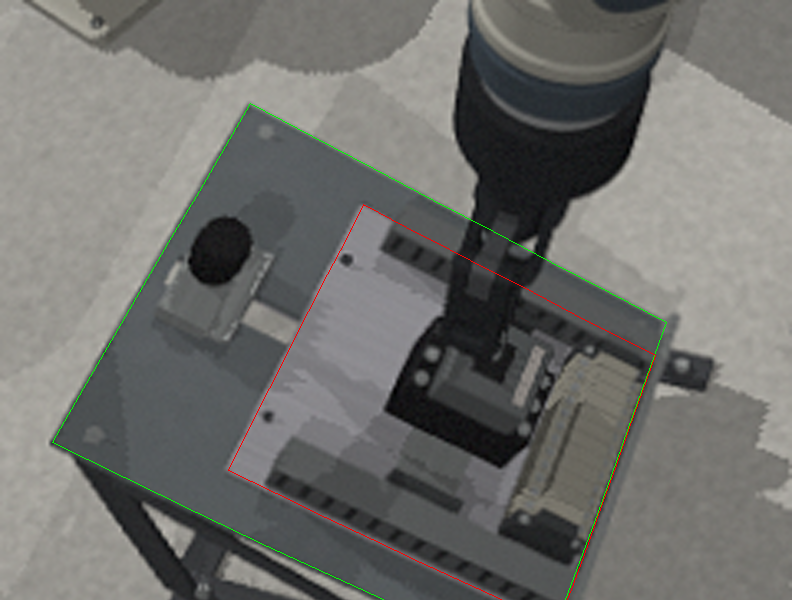

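```bash
python3 - <<'E'
from go import *
print(grasp(B,[.2485,0,.136],-15)); print(grasp(B,[.2485,0,.046],-15))
E
```

```text
(array([1.28e+01, 1.00e-02, 4.80e-01]), array([ 0.0004, -0.0016,  0.0002]), array([ 0.5075, -0.2386,  0.2687]))
(array([15.12,  0.  ,  9.18]), array([ 0.0004, -0.0016,  0.0002]), array([ 0.4652, -0.254 ,  0.1907]))
```

Request:
{"name": "drive_tool", "arguments": {"moves": [[[3,0,-0.5,0,0,0,0],[6,0,-0.5,0,0,0,0],[9,0,0,0,0,0,0],[11.5,0,0.4,0,0,0,0],[12.8,0,0.5,0,0,0,0],[12.8,0,0.5,0,0,0,0],[13.4,0,2.8,0,0,0,0],[14,0,5,0,0,0,0],[14.6,0,7.2,0,0,0,0],[15.1,0,9.1,0,0,0,0],[15.1,0,9.1,0,0,0,0],[15.1,0,9.1,0,0,0,0]]]}}

```text
time: 16.07
position: [0.4657, -0.2536, 0.191]
eef_rot: [-0.13, -0.172, 0.976, -0.022]
ft_force: [0.8, -0.0, 0.3]
grip_width: 0.0849
```

```bash
python3 - <<'E'
from go import *
st();print(loc(B));p,d=read_camera("wrist");cv2.imwrite("pics/w10.png",p[:,:,::-1]);print(grasp(B,[.2485,0,.046],-15))
E
```

```text
16.07 [ 0.4657 -0.2536  0.191 ] [ 0.77 -0.04  0.27] [ 0.03 -0.26  0.01] 0.0849 [-0.544  0.365  0.044  1.42  -0.203 -0.875]
(array([ 2.432e-01, -1.000e-04,  2.810e-02]), array([-0.0022, -0.2592, -0.0004]))
(array([0.08, 0.03, 0.14]), array([ 0.0007, -0.0014,  0.0001]), array([ 0.4652, -0.254 ,  0.1907]))
```

View pics/w10.png

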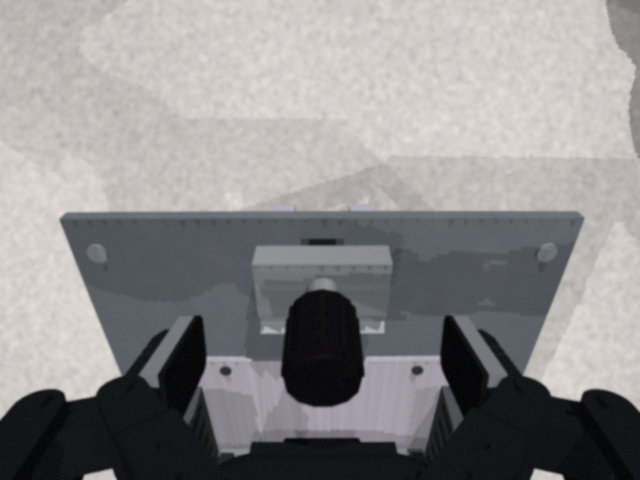

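Request:
{"name": "drive_tool", "arguments": {"moves": [[[0,0,0,0,0,0,0.4],[0,0,0,0,0,0,1],[0,0,0,0,0,0,1],[0,0,0,0,0,0,1],[0,0,0,0,0,0,1],[0,0,0,0,0,0,1],[0,0,0,0,0,0,1],[0,0,0,0,0,0,1],[-0.5,0,0.13,0,0,0,1],[-1.1,0,0.29,0,0,0,1],[-1.7,0,0.46,0,0,0,1],[-2.3,0,0.62,0,0,0,1],[-2.9,0,0.78,0,0,0,1],[-3.4,0,0.91,0,0,0,1],[-3.7,0,0.99,0,0,0,1],[-3.7,0,0.99,0,0,0,1]]], "newtons": 60}}

```text
time: 17.45
position: [0.4973, -0.2424, 0.1727]
eef_rot: [-0.129, -0.172, 0.976, -0.023]
ft_force: [3.3, 2.9, 5.4]
grip_width: 0.0245
```

```bash
cat > c2.py <<'E'
from go import *
import sys
st();l=loc(B);print(l,"F",(state()['ft_force']@B[1]).round(2))
m=camera_model("wrist");p,d=read_camera("wrist");cv2.imwrite(sys.argv[1],p[:,:,::-1])
E
python3 c2.py pics/w11.png
```

```text
17.45 [ 0.4973 -0.2424  0.1727] [3.26 2.94 5.45] [ 0.64 -0.58 -0.11] 0.0245 [-0.501  0.415  0.075  1.407 -0.196 -0.832]
(array([0.2051, 0.    , 0.0291]), array([ 2.000e-04, -2.611e-01, -3.000e-04])) F [-0.8  -1.65  6.75]
```

View pics/w11.png

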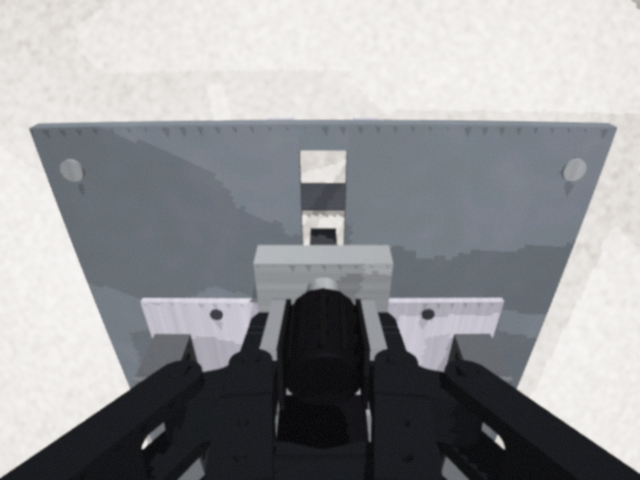

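Request:
{"name": "drive_tool", "arguments": {"moves": [[[-0.15,0,0.04,0,0,0,1],[-0.3,0,0.08,0,0,0,1],[-0.45,0,0.12,0,0,0,1],[-0.45,0,0.12,0,0,0,1],[-0.45,0,0.12,0,0,0,1]]]}}

```text
time: 17.92
position: [0.4991, -0.2417, 0.1716]
eef_rot: [-0.13, -0.172, 0.976, -0.023]
ft_force: [-7.6, 0.2, 15.6]
grip_width: 0.0246
```

```bash
python3 c2.py pics/w12.png
```

```text
17.92 [ 0.4991 -0.2417  0.1716] [-7.64  0.17 15.63] [-0.03  1.98 -0.18] 0.0246 [-0.497  0.419  0.079  1.408 -0.198 -0.827]
(array([0.2028, 0.    , 0.0291]), array([ 0.0006, -0.258 ,  0.0004])) F [13.98 -2.77  9.97]
```

```bash
python3 - <<'E'
from go import *
p,d=read_camera("scene");cv2.imwrite("pics/s12.png",cv2.resize(p[270:390,80:220,::-1],None,fx=5,fy=5,interpolation=2))
E
```

```text
(no output)
```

View pics/s12.png

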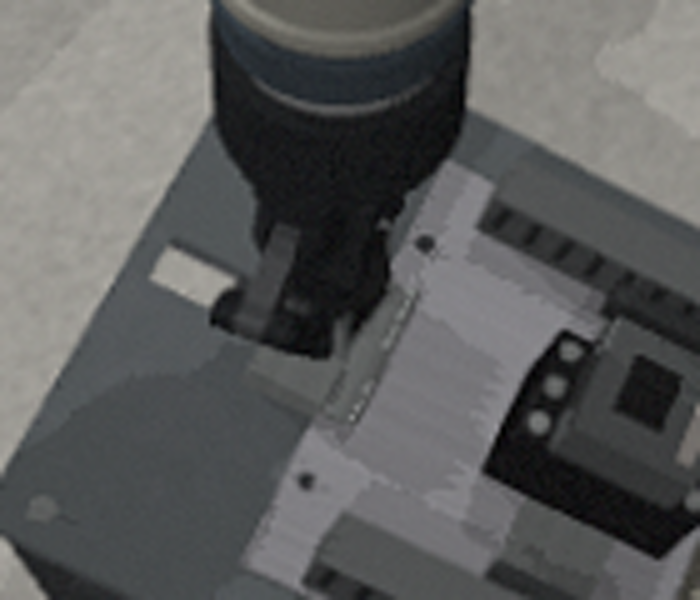

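View pics/w12.png

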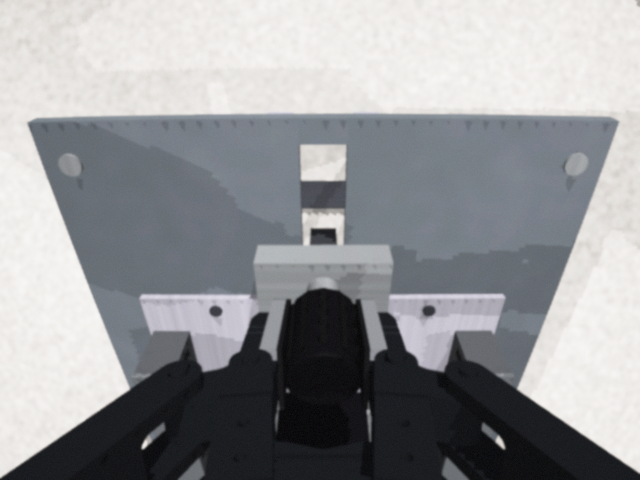

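Request:
{"name": "drive_tool", "arguments": {"moves": [[[-0.1,0,0.03,0,0,0,1],[-0.2,0,0.05,0,0,0,1],[-0.2,0,0.05,0,0,0,1],[-0.2,0,0.05,0,0,0,1],[-0.2,0,0.05,0,0,0,1]]]}}

```text
time: 18.43
position: [0.4993, -0.2417, 0.1715]
eef_rot: [-0.132, -0.171, 0.976, -0.024]
ft_force: [-16.9, -1.6, 22.5]
grip_width: 0.0246
```

```bash
python3 c2.py pics/w13.png
```

```text
18.43 [ 0.4993 -0.2417  0.1715] [-16.94  -1.64  22.54] [-0.49  3.92 -0.21] 0.0246 [-0.496  0.421  0.08   1.41  -0.2   -0.825]
(array([2.026e-01, 1.000e-04, 2.910e-02]), array([ 0.001 , -0.2552,  0.0011])) F [25.54 -4.23 11.28]
```

Request:
{"name": "drive_tool", "arguments": {"moves": [[[0,0,0,0,0,0,0.6],[0,0,0,0,0,0,0.3],[0,0,0,0,0,0,0],[0,0,0,0,0,0,0],[0,0,0,0,0,0,0],[0,0,-1,0,0,0,0],[0,0,-3,0,0,0,0],[0,0,-6,0,0,0,0],[0,0,-9,0,0,0,0],[0,0,-12,0,0,0,0],[0,0,-12,0,0,0,0],[0,0,-12,0,0,0,0]]]}}

```text
time: 19.48
position: [0.5324, -0.2301, 0.2858]
eef_rot: [-0.128, -0.172, 0.976, -0.023]
ft_force: [-0.3, 0.8, -0.9]
grip_width: 0.085
```

```bash
python3 c2.py pics/w14.png; python3 - <<'E'
from go import *
m=camera_model("wrist");p,d=read_camera("wrist")
C=cloud("wrist",d,m).reshape(-1,3);C=C[np.isfinite(C).all(1)];L=(C-B[0])@B[1]
g=L[(L[:,2]>.057)&(L[:,2]<.066)&(abs(L[:,1])<.03)&(abs(L[:,0]-.205)<.04)];print("griptop",np.percentile(g,[1,99],axis=0).round(4),np.median(g,0))
c=L[(L[:,2]>.011)&(L[:,2]<.017)&(abs(L[:,1])<.026)&(L[:,0]>.15)&(L[:,0]<.26)];print("carr",np.percentile(c,[1,99],axis=0).round(4))
h=L[(abs(L[:,2]-.003)<.0015)&(abs(L[:,1])>.04)&(abs(L[:,1])<.065)&(L[:,0]>.15)&(L[:,0]<.2)];print("plate head",np.percentile(h[:,0],[98,99.5]))
cv2.imwrite("pics/w14z.png",cv2.resize(p[:300,120:520,::-1],None,fx=2,fy=2,interpolation=2))
p,d=read_camera("scene");cv2.imwrite("pics/s14.png",cv2.resize(p[270:390,80:220,::-1],None,fx=5,fy=5,interpolation=2))
E
```

```text
19.48 [ 0.5324 -0.2301  0.2858] [-0.34  0.82 -0.85] [ 0.09 -0.19  0.02] 0.085 [-0.457  0.444  0.409  1.717 -0.189 -0.788]
(array([0.2293, 0.0005, 0.1457]), array([ 1.600e-03, -2.621e-01,  1.000e-04])) F [-0.39 -0.89 -0.75]
griptop [[ 0.195  -0.0109  0.0571]
 [ 0.2187  0.0129  0.0623]] [0.20800306 0.00105969 0.06093381]
carr [[ 0.1809 -0.0257  0.0112]
 [ 0.2203  0.0257  0.0157]]
plate head [0.19200247 0.19260059]
```

View pics/w14z.png

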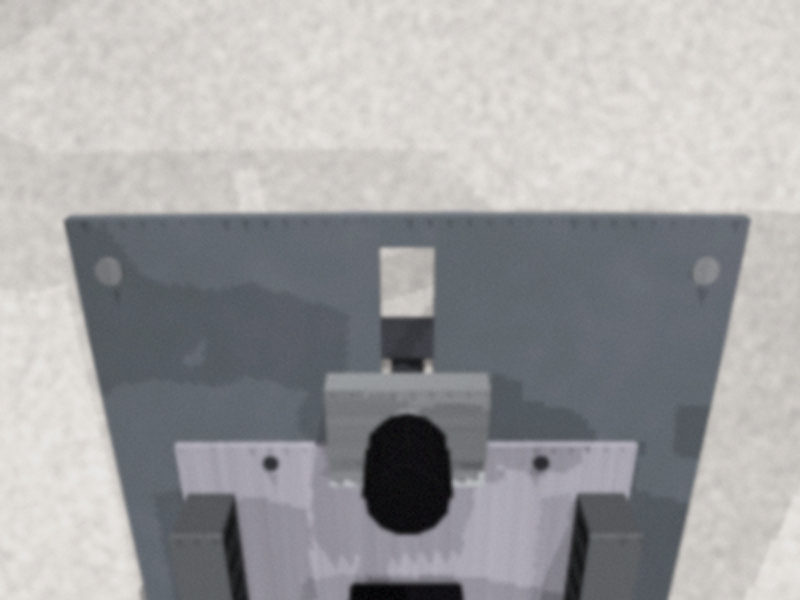

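View pics/s14.png

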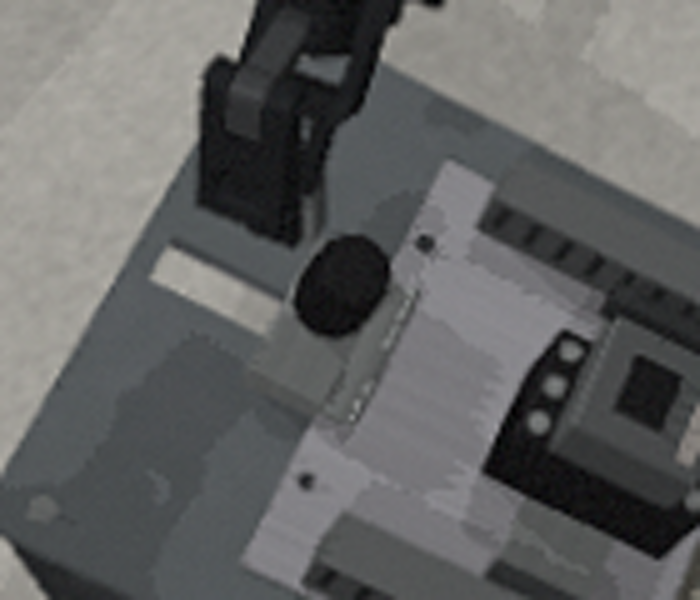

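```bash
python3 - <<'E'
from go import *
m=camera_model("wrist");p,d=read_camera("wrist")
C=cloud("wrist",d,m).reshape(-1,3);C=C[np.isfinite(C).all(1)];L=(C-B[0])@B[1]
h=L[(abs(L[:,2])<.004)&(abs(L[:,1])<.1)&(L[:,0]>.2)];print("board top",np.percentile(h[:,0],[98,99.5,100]))
E
python3 plc.py 15 1
```

```text
board top [0.27386593 0.27431555 0.27481544]
scene plate slopes,z [ 0.0075 -0.0002  0.0028] 1832
 duct 1 1055 [0.0131 0.073 ] [0.0604 0.0841] [0.0315 0.1699] z 0.0312
 duct -1 821 [ 0.0045 -0.0733] [-0.0834 -0.0634] [0.0318 0.1709] z 0.0312
top plate slopes,z [-0.0199  0.0015  0.0023] 1134
 duct 1 472 [0.0374 0.0709] [0.0602 0.0845] [0.0314 0.1697] z 0.0306
 duct -1 686 [ 0.0051 -0.074 ] [-0.083  -0.0637] [0.0323 0.1708] z 0.0307
```

View pics/scene_15.png

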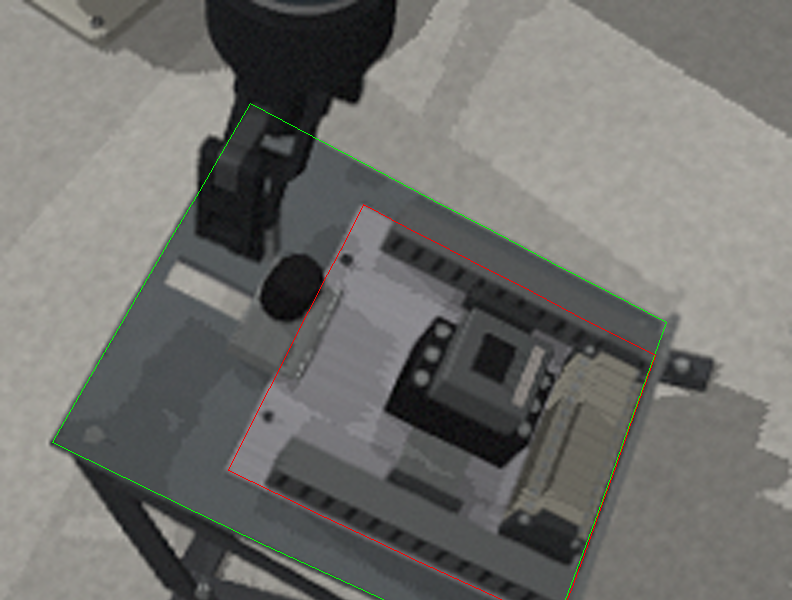

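```bash
python3 -c "
from go import *
st(); print(close_job())"
```

```text
19.78 [ 0.5311 -0.23    0.284 ] [-0.6  -0.16 -0.5 ] [ 0.06 -0.2   0.02] 0.0854 [-0.458  0.445  0.405  1.717 -0.189 -0.788]
the job is handed in; nothing more can be done
None
```

The job is finished and was handed in at 19.8 s. I slid the clamp up to about 0.135 m and set the panel on the board, with its terminal row at the bottom. I kept hold of it until it had met the ledge (about 11 N), then let go. After that I slid the clamp down until its jaw met the panel's upper edge, released it and backed clear.

**Panel:** In the scene camera's last overlay its outline lies on the target, centred and square to within about 1 mm. The plate is flat on the face.

**Clamp:** The jaw is snug. With 25 N on it, it moved only 0.2 mm further. The wrist camera put the jaw at about 193 mm and the panel's upper edge at 192.5 mm. Its reading of the board's top edge was 2 mm too high, so both agree with the expected 190 mm.

**Errors and weaker readings:**
- When I first let go of the clamp, I sent one row with an old shift in it, and the tool jerked briefly up the slope. The readings stayed low; the clamp was near its top stop, with nothing else disturbed.
- The top camera's fit of the plate was noisy, with slopes of up to 2% while the arm blocked part of its view. I relied on the scene and wrist cameras instead.
- I did not move near the screwdriver, cutters or duct cover, but I made no separate final measurement of where they lie.

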